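# Pack seven thumb-turns close together in a round tin

### The job

Pack all seven brass thumb-turns into the round blue tin so that its lid could go on: each lying flat on the tin's floor, bar upward, one in the middle and the other six close round it; four are already in the tin but lie carelessly, so shift those that are in the way. Set each one down in its place, do not drop it in, and do not shove or knock over the padlock, the screw jar or the oil bottle that stand among them.

Things in the scene. Friction and masses are not known exactly. Their poses are not given: they have to be found in the camera images.
- tin: open base of a round blue tin, fixed to the worktop: inner radius 79 mm, outer 83, floor 3 mm thick, rim 17 mm above the worktop. Seven 50 mm roses lie flat in it only as one in the middle and six round it (centres 50 to 54 mm from the middle, 60 degrees apart, about 4 mm of play). Origin: centre of underside, z up; its yaw means nothing.
- turn_1: one of seven like brass thumb-turns: round rose 50 mm across, 10 mm thick (edges bevelled 2 mm), with an upright bar 24 x 10 mm at its middle, from 14 to 38 mm above the underside; 90 g. Origin: centre of underside, z up, x along the 24 mm. Grip the bar across either width, fingertips just above the rose. Starts on the mat.
- turn_2: one of seven like brass thumb-turns: round rose 50 mm across, 10 mm thick (edges bevelled 2 mm), with an upright bar 24 x 10 mm at its middle, from 14 to 38 mm above the underside; 90 g. Origin: centre of underside, z up, x along the 24 mm. Grip the bar across either width, fingertips just above the rose. Starts on the mat.
- turn_3: one of seven like brass thumb-turns: round rose 50 mm across, 10 mm thick (edges bevelled 2 mm), with an upright bar 24 x 10 mm at its middle, from 14 to 38 mm above the underside; 90 g. Origin: centre of underside, z up, x along the 24 mm. Grip the bar across either width, fingertips just above the rose. Starts on the mat.
- turn_4: one of seven like brass thumb-turns: round rose 50 mm across, 10 mm thick (edges bevelled 2 mm), with an upright bar 24 x 10 mm at its middle, from 14 to 38 mm above the underside; 90 g. Origin: centre of underside, z up, x along the 24 mm. Grip the bar across either width, fingertips just above the rose. Starts flat in the tin, out of place or nearly in place.
- turn_5: one of seven like brass thumb-turns: round rose 50 mm across, 10 mm thick (edges bevelled 2 mm), with an upright bar 24 x 10 mm at its middle, from 14 to 38 mm above the underside; 90 g. Origin: centre of underside, z up, x along the 24 mm. Grip the bar across either width, fingertips just above the rose. Starts flat in the tin, out of place or nearly in place.
- turn_6: one of seven like brass thumb-turns: round rose 50 mm across, 10 mm thick (edges bevelled 2 mm), with an upright bar 24 x 10 mm at its middle, from 14 to 38 mm above the underside; 90 g. Origin: centre of underside, z up, x along the 24 mm. Grip the bar across either width, fingertips just above the rose. Starts flat in the tin, out of place or nearly in place.
- turn_7: one of seven like brass thumb-turns: round rose 50 mm across, 10 mm thick (edges bevelled 2 mm), with an upright bar 24 x 10 mm at its middle, from 14 to 38 mm above the underside; 90 g. Origin: centre of underside, z up, x along the 24 mm. Grip the bar across either width, fingertips just above the rose. Starts flat in the tin, out of place or nearly in place.
- mat: black rubber mat, 235 x 235 x 3 mm, fixed to the worktop, the tin at one side of it; the three thumb-turns still to be packed and the bystanders stand on it (within about 15 cm of its middle). Origin: centre of its underside, x and y along its edges.
- padlock: brass padlock standing upright on the mat: body 45 mm along its y, 18 mm along its x, 36 mm high, shackle up to 70 mm; bystander. Origin: centre of its underside.
- screw_jar: small round jar with a cream cap, 46 mm in diameter, 64 mm high, standing on the mat; bystander. Origin: centre of its underside.
- oil_bottle: white oil bottle with a red nozzle, 45 mm in diameter up to 94 mm, nozzle tip at 149 mm, standing on the mat near its corner away from the robot and to the robot's left; bystander. Origin: centre of its underside.
Not all that is in view belongs to the job. What is shaped like the turn_7 but purple, red or turquoise is not meant.

How it is judged:
At the end, for the whole second after the job is handed in: All seven thumb-turns are flat on the tin's floor (underside within 2.5 mm of it, tilted less than 0.06 rad), bar upward, within the tin's wall (centre less than 58 mm from the tin's axis), and at rest (slower than 0.02 m/s) (z of turn_1 in the frame of tin between 0 and 0.0055 m and horizontal distance between each of turn_1, turn_2, turn_3, turn_4, turn_5, turn_6, turn_7 and tin below 0.058 m and angle between each of turn_1, turn_2, turn_3, turn_4, turn_5, turn_6, turn_7's own z axis and vertical below 0.06 rad and linear speed of each of turn_1, turn_2, turn_3, turn_4, turn_5, turn_6, turn_7 below 0.02 m/s and z of turn_2 in the frame of tin between 0 and 0.0055 m and z of turn_3 in the frame of tin between 0 and 0.0055 m and z of turn_4 in the frame of tin between 0 and 0.0055 m and z of turn_5 in the frame of tin between 0 and 0.0055 m and z of turn_6 in the frame of tin between 0 and 0.0055 m and z of turn_7 in the frame of tin between 0 and 0.0055 m); the robot touches nothing.
It fails at once if the padlock is shoved more than 20 mm or tipped over (distance of padlock from where it was at the start of the episode above 0.02 m or angle between padlock's own z axis and vertical above 0.35 rad).
It fails at once if the screw jar is shoved more than 20 mm or tipped over (distance of screw_jar from where it was at the start of the episode above 0.02 m or angle between screw_jar's own z axis and vertical above 0.35 rad).
It fails at once if the oil bottle is shoved more than 20 mm or tipped over (distance of oil_bottle from where it was at the start of the episode above 0.02 m or angle between oil_bottle's own z axis and vertical above 0.35 rad).
It fails at once if a thumb-turn is dropped or thrown into the tin: out of the fingers and still 3 mm or more above the tin's floor, it falls faster than 0.6 m/s (a fall of about 2 cm) ((horizontal distance between turn_1 and tin below 0.08 m and z of turn_1 in the frame of tin between 0.006 and 0.04 m and contact force between turn_1 and the fingers below 0.1 N and linear speed of turn_1 above 0.6 m/s) or (horizontal distance between turn_2 and tin below 0.08 m and z of turn_2 in the frame of tin between 0.006 and 0.04 m and contact force between turn_2 and the fingers below 0.1 N and linear speed of turn_2 above 0.6 m/s) or (horizontal distance between turn_3 and tin below 0.08 m and z of turn_3 in the frame of tin between 0.006 and 0.04 m and contact force between turn_3 and the fingers below 0.1 N and linear speed of turn_3 above 0.6 m/s) or (horizontal distance between turn_4 and tin below 0.08 m and z of turn_4 in the frame of tin between 0.006 and 0.04 m and contact force between turn_4 and the fingers below 0.1 N and linear speed of turn_4 above 0.6 m/s) or (horizontal distance between turn_5 and tin below 0.08 m and z of turn_5 in the frame of tin between 0.006 and 0.04 m and contact force between turn_5 and the fingers below 0.1 N and linear speed of turn_5 above 0.6 m/s) or (horizontal distance between turn_6 and tin below 0.08 m and z of turn_6 in the frame of tin between 0.006 and 0.04 m and contact force between turn_6 and the fingers below 0.1 N and linear speed of turn_6 above 0.6 m/s) or (horizontal distance between turn_7 and tin below 0.08 m and z of turn_7 in the frame of tin between 0.006 and 0.04 m and contact force between turn_7 and the fingers below 0.1 N and linear speed of turn_7 above 0.6 m/s)).
It also fails if it takes over 72 s, if anything falls off the work surface, if the arm or the gripper's body presses on something with over 40 N, if the wrist force passes 120 N, or if a joint passes its speed limit or range.

### The arm

A 7-joint arm with a two-finger parallel gripper is mounted at the origin on a cart in front of the work surface, level with it; the furniture and walls round the work are solid. World frame = base frame: x ahead of the robot, y to its left, z up, the work surface at z = 0. Lengths are in m, angles in rad, forces in N, time in s.
With the tool pointing down it reaches from about 0.4 to 0.925 m from the base axis. Payload 4.1 kg.
Tool frame: the origin (TCP) lies on the mounting face of the last link; the fingertips stand 173 mm ahead of it and the grasp point (between the pads) lies 155 mm ahead of it; x points along the fingers, y is the direction in which the jaws open and shut, and the axes are right-handed (so a half turn about x gives the same grasp; the last joint's range is limited). The gripper opens to 85 mm and grips with 20 to 120 N. Pads are 22 mm wide; open, the fingers measure 114 mm over their backs; the gripper's body (76 mm by 85 mm) begins 54 mm behind the grasp point. The pads swing forward as they close: fully open they stand 13 mm farther back than shut.
Start: joints at [-0.099, 0.398, 0.045, 1.537, -0.019, 1.207, -0.051], TCP at [0.65, 0, 0.405] pointing down, gripper open.
Joint ranges: [-2.82, 2.82], [-0.49, 2.23], [-1.37, 1.46], [0, 2.46], [-1.36, 4.5], [0.23, 2], [-2.94, 2.94]. Speed limits (rad/s): [2.57, 2.57, 3.14, 3.14, 3.14, 3.14, 3.14].

### API

Orientations are given as a rotation vector (axis times angle).
In Python, from station import r gives the robot as it stands. The module is installed in compiled form; this text tells all that it offers.
- The arm moves only by the shell command python3 -m jog 'ROWS' [FORCE]. ROWS is a JSON object of lists of equal length, an entry for each row: "travel": the shift along the world's x, y, z in mm, a list of three; "rot": the turn, a rotation vector about the world's x, y, z in degrees, a list of three; "fingers": the opening, from -1 (shut) to 1 (fully open). In form: {"travel": [[dx, dy, dz], ...], "rot": [[rx, ry, rz], ...], "fingers": [fingers, ...]}. A call has 1 to 5 rows; each row is the pose to reach, as a shift and turn from the pose measured when the call began; what a row does not reach only later rows make up. A row lasts 1/10 s, in which the tool goes at most 50 mm and 8.59 degrees, less where a joint would pass 70% of its speed; a pose out of reach is approached as far as the arm can. A call with a gripper value outside its range is refused whole. The fingers move at their own pace and stop on an object; FORCE is the grip in N (left out, the last holds). Time passes only in rows, so rows that repeat a pose let the fingers close. It gives the time, the measured TCP pose, the force and the opening at its end, in the units of the state.
- r.sense(): the state, without advancing time (a new reading comes with each control period).
- r.capture(name): name is "scene" or "side" or "wrist"; returns the picture (480x640x3 uint8, red, green, blue); there is no depth.
- r.calibration(name): a dict with "camera_matrix" (3x3 intrinsics, pixels), "R" (3x3) and "t" (3): a world point X has camera coordinates R X + t. Camera axes: x right, y down, z forward; pixel columns grow to the right and rows downward; lengths in m; the calibration is good to about 2 mm. A picture is of the moment at which its call begins: read the wrist's pose just before it. calibration takes no time and is no camera call; for the wrist camera it gives the pose at the moment of the call.
- r.hand_in(): hands the job in, once; it reports no verdict.
The state is a dict: "clock": time; "qpos": joint angles; "joint_velocities": joint speeds; "effort": joint torques, N m; "tool_pos": TCP position; "tool_rot": TCP orientation; "wrist_force": force on the tool from outside, world axes, zero at the start; "torque": the same for the moment, N m; "grip_width": opening from 0.0 (shut) to 1.0 (fully open).
Only numpy, scipy, OpenCV 4.12 (cv2) and the standard library are available. Lean on these libraries where they do the work, as an engineer would, in place of code of your own. Each camera call takes 0.05 s, during which the arm holds its last target.

## Working session

There is one attempt and no reset: what is moved stays moved. The work goes in short steps, Python scripts to look and compute and a shell command to move; the robot and the scene stay as the last step left them, time stands still between calls to the robot, and variables do not carry over. Pictures are saved under pics/ and viewed, and the job is handed in when it is done.

```bash
mkdir -p pics; python3 - <<'E'
from station import r
import cv2
s=r.sense();print({k:(v if not hasattr(v,'__len__') else [round(float(x),3) for x in v]) for k,v in s.items()})
for n in ['scene','side','wrist']:
    im=r.capture(n);cv2.imwrite(f'pics/{n}0.png',im[:,:,::-1])
    c=r.calibration(n);print(n,c)
E
```

```text
{'clock': 0.0, 'qpos': [-0.099, 0.399, 0.045, 1.538, -0.019, 1.207, -0.051], 'joint_velocities': [0.001, -0.001, 0.001, -0.001, 0.001, 0.002, 0.0], 'effort': [-0.001, -47.513, 1.364, -25.423, 0.011, 0.01, 0.0], 'tool_pos': [0.65, 0.0, 0.404], 'tool_rot': [1.208, 1.211, -1.211], 'wrist_force': [-0.589, 0.072, 0.194], 'torque': [0.015, 0.039, -0.02], 'grip_width': 1.000467214558866}
scene {'camera_matrix': array([[503.03043283,   0.        , 319.25310921],
       [  0.        , 503.03043283, 241.2304603 ],
       [  0.        ,   0.        ,   1.        ]]), 'R': array([[ 0.84603263, -0.53280767, -0.018568  ],
       [-0.33879008, -0.51041249, -0.79037989],
       [ 0.41164313,  0.67497783, -0.61233558]]), 't': array([-0.3918852 ,  0.22009666,  0.8902324 ])}
side {'camera_matrix': array([[496.62339914,   0.        , 319.05839624],
       [  0.        , 496.62339914, 246.93805821],
       [  0.        ,   0.        ,   1.        ]]), 'R': array([[-0.81899159, -0.57376667, -0.00667764],
       [-0.26055407,  0.38223169, -0.88657234],
       [ 0.51123807, -0.7243554 , -0.46254178]]), 't': array([0.44343339, 0.16840216, 0.69224783])}
wrist {'camera_matrix': array([[409.61948666,   0.        , 318.2171868 ],
       [  0.        , 409.61948666, 232.0515086 ],
       [  0.        ,   0.        ,   1.        ]]), 'R': array([[ 9.99999209e-01,  2.86068239e-04, -1.22499215e-03],
       [ 6.71723833e-04, -9.44775010e-01,  3.27718980e-01],
       [-1.06359198e-03, -3.27719544e-01, -9.44774454e-01]]), 't': array([-0.64910393, -0.04230793,  0.38098769])}
```

View pics/scene0.png

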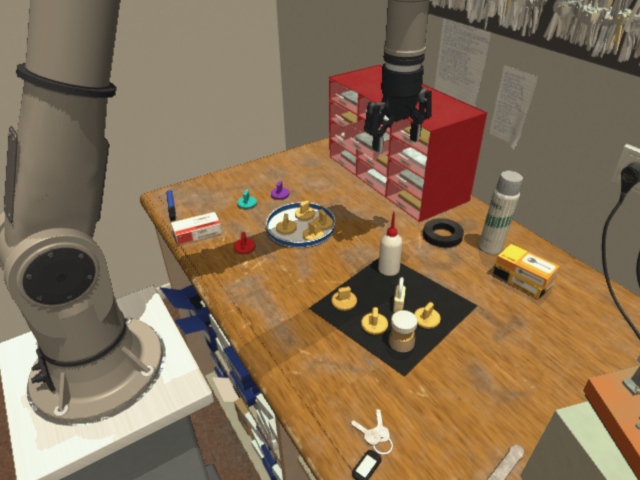

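View pics/side0.png

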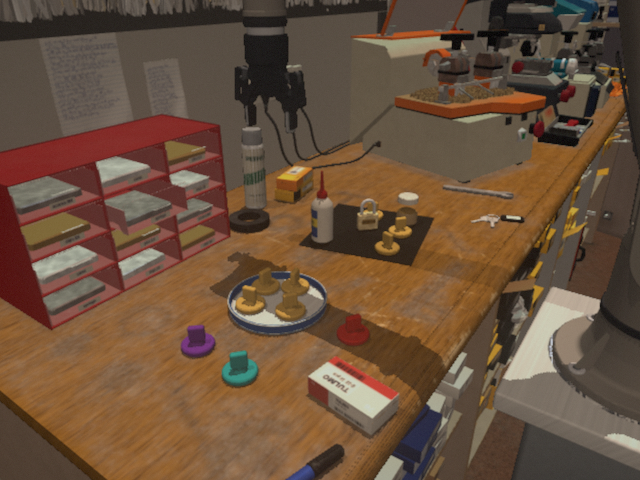

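View pics/wrist0.png

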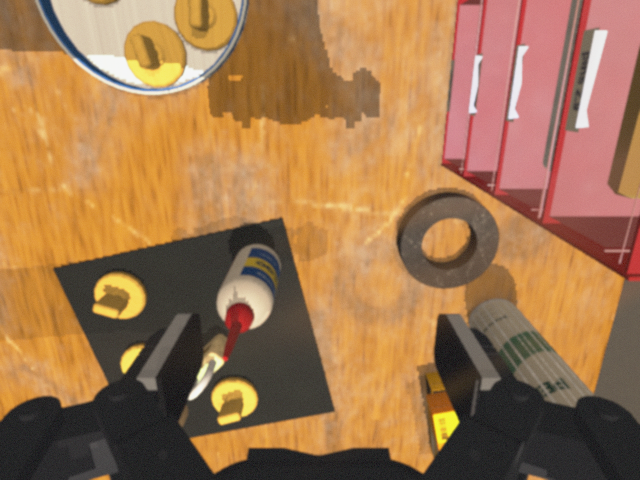

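Scene view: the brass turns on the mat are at about (344,298), (375,322) and (428,317). Four more are in the tin around (300,223). The padlock is at (399,297), the jar at (403,330) and the bottle at (390,250). Turquoise (247,200), purple (281,190) and red (244,243) are decoys. I'll write helpers and measure.

```bash
cat > h.py <<'E'
import numpy as np,cv2
from station import r
from scipy.spatial.transform import Rotation as Ro
def cast(c,uv,z):
    K,R,t=c['camera_matrix'],c['R'],c['t']
    d=R.T@np.linalg.inv(K)@np.array([uv[0],uv[1],1.]);C=-R.T@t
    return C+d*(z-C[2])/d[2]
def proj(c,X):
    p=c['camera_matrix']@(c['R']@np.asarray(X,float)+c['t']);return p[:2]/p[2]
def top(im,c,z,x0,x1,y0,y1,s=2000):
    # rectified top view of plane z ; px = s per m; col along +x, row along -y
    P=np.float32([proj(c,(x,y,z)) for x,y in((x0,y1),(x1,y1),(x1,y0),(x0,y0))])
    w,h=int((x1-x0)*s),int((y1-y0)*s)
    return cv2.warpPerspective(im,cv2.getPerspectiveTransform(P,np.float32([[0,0],[w,0],[w,h],[0,h]])),(w,h))
def st():
    s=r.sense();M=Ro.from_rotvec(s['tool_rot']).as_matrix()
    return s,M
E
python3 - <<'E'
from h import *
s,M=st();print(M.round(3))
c=r.calibration('wrist');print('cam',-c['R'].T@c['t'])
cs=r.calibration('scene');cd=r.calibration('side')
for n,uv in dict(m1=(344,301),m2=(375,324),m3=(428,318),pad=(399,310),tin=(300,225),mat1=(312,306),mat2=(377,262),mat3=(476,305),mat4=(404,369),jar=(403,345),bot=(390,270)).items(): print(n,cast(cs,uv,.013).round(3))
print(cast(cd,(278,300),.013))
for n,uv in dict(m1=(120,297),m3=(234,400)).items(): print(n,cast(c,uv,.013).round(3))
E
```

```text
[[-0.001  1.     0.   ]
 [-0.     0.    -1.   ]
 [-1.    -0.001  0.   ]]
cam [0.64953705 0.08507132 0.3730174 ]
m1 [ 0.448 -0.116  0.013]
m2 [ 0.462 -0.198  0.013]
m3 [ 0.554 -0.24   0.013]
pad [ 0.522 -0.194  0.013]
tin [0.505 0.151 0.013]
mat1 [ 0.388 -0.093  0.013]
mat2 [ 0.574 -0.057  0.013]
mat3 [ 0.655 -0.265  0.013]
mat4 [ 0.44  -0.307  0.013]
jar [ 0.473 -0.266  0.013]
bot [ 0.581 -0.093  0.013]
[0.50797084 0.16653837 0.013     ]
m1 [ 0.454 -0.108  0.013]
m3 [ 0.558 -0.233  0.013]
```

```bash
python3 -m jog '{"travel": [[-45,0,0],[-80,30,0],[-110,75,0],[-140,120,0],[-150,145,0]],"rot":[[0,0,0],[0,0,0],[0,0,0],[0,0,0],[0,0,0]],"fingers":[1,1,1,1,1]}' 40; python3 -m jog '{"travel": [[0,20,0],[0,20,0]],"rot":[[0,0,0],[0,0,0]],"fingers":[1,1]}'
python3 - <<'E'
from h import *
c=r.calibration('wrist');im=r.capture('wrist')[:,:,::-1].copy();s,M=st();print(s['tool_pos'],s['clock'])
cv2.imwrite('pics/w1.png',im)
E
```

```text
clock: 0.65
tool_pos: [0.4972, 0.1475, 0.4038]
tool_rot: [1.206, 1.213, -1.209]
wrist_force: [1.2, 1.2, 0.5]
grip_width: 1.004
clock: 0.85
tool_pos: [0.4958, 0.1715, 0.4038]
tool_rot: [1.202, 1.218, -1.203]
wrist_force: [0.7, -0.1, -0.5]
grip_width: 0.994
[0.49663779 0.16890056 0.40368837] 0.9
```

View pics/w1.png

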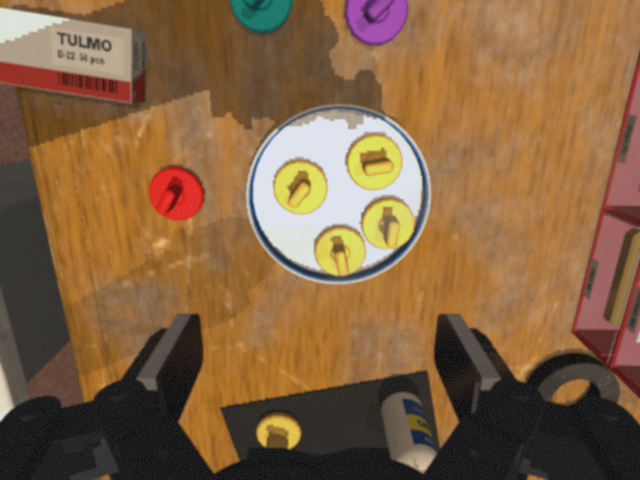

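```bash
cat >> h.py <<'E'
def roses(im,c,x0,x1,y0,y1,s=2000,draw=None,z=.013):
    """im BGR; returns rose centres by Hough on rectified plane z (rose top rim r~24-25)"""
    t=top(im,c,z,x0,x1,y0,y1,s)
    hsv=cv2.cvtColor(t,cv2.COLOR_BGR2HSV)
    m=cv2.inRange(hsv,(18,120,60),(34,255,255))
    m=cv2.morphologyEx(m,cv2.MORPH_CLOSE,np.ones((9,9)))
    m=cv2.GaussianBlur(m,(5,5),0)
    cc=cv2.HoughCircles(m,cv2.HOUGH_GRADIENT,1,int(.035*s),param1=100,param2=9,minRadius=int(.0215*s),maxRadius=int(.027*s))
    out=[]
    if cc is not None:
        for u,v,rr in cc[0]:
            out.append((x0+u/s,y1-v/s,rr/s)); cv2.circle(t,(int(u),int(v)),int(rr),(255,0,255),1); cv2.circle(t,(int(u),int(v)),2,(0,0,255),-1)
    if draw: cv2.imwrite(draw,np.hstack([t,cv2.cvtColor(m,cv2.COLOR_GRAY2BGR)]))
    return out
E
python3 - <<'E'
from h import *
im=cv2.imread('pics/w1.png');c=r.calibration('wrist')
for o in roses(im,c,.41,.61,.06,.26,draw='pics/r1.png'): print(np.round(o,4))
t=top(im,c,.017,.40,.62,.06,.27)
cv2.imwrite('pics/t1.png',t)
h=cv2.cvtColor(t,cv2.COLOR_BGR2HSV);m=cv2.inRange(h,(95,80,40),(125,255,255))
cv2.imwrite('pics/m1.png',m)
E
```

```text
[0.5438 0.1952 0.0236]
[0.5162 0.1112 0.024 ]
[0.5597 0.1387 0.0244]
[0.4792 0.1712 0.0234]
```

View pics/r1.png

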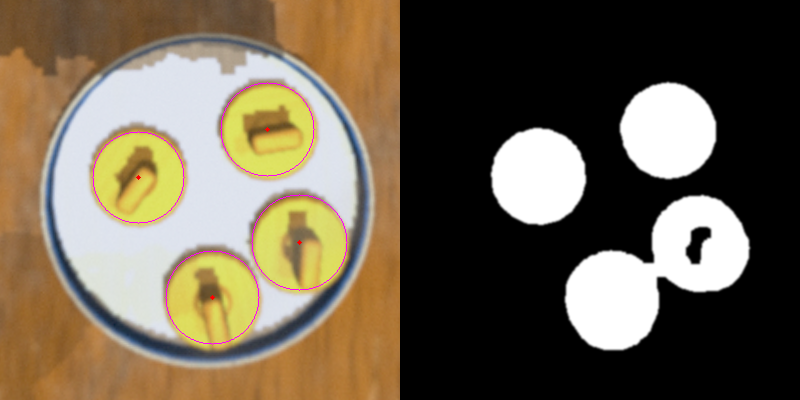

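View pics/m1.png

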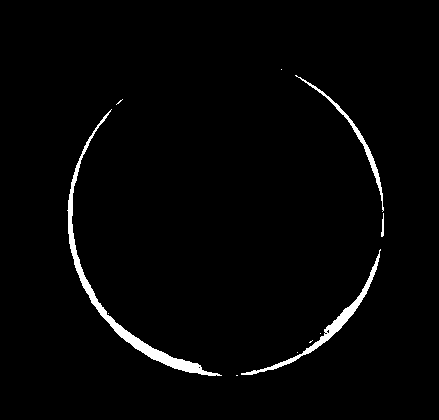

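View pics/t1.png

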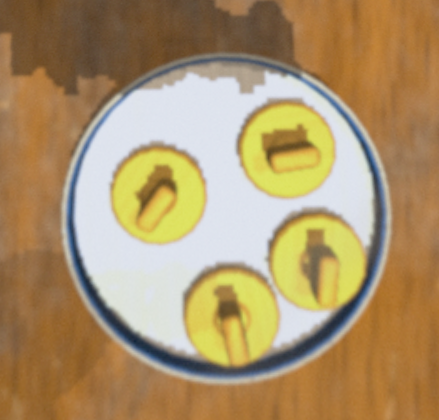

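```bash
python3 - <<'E'
from h import *
c=r.calibration('wrist');im=r.capture('wrist')[:,:,::-1].copy();s,M=st();print(s['tool_pos'],s['clock'],s['qpos'].round(3) if hasattr(s['qpos'],'round') else s['qpos'])
cv2.imwrite('pics/w2.png',im)
for o in roses(im,c,.41,.61,.06,.26): print(np.round(o,4))
x0,x1,y0,y1=.41,.61,.06,.26
t=top(im,c,.041,x0,x1,y0,y1,3000)
for i in range(0,20,2): cv2.line(t,(i*30,0),(i*30,4),(0,0,255),1)
cv2.imwrite('pics/b2.png',t)
# rim outer edge: brown(high sat)->white rim
t=top(im,c,.017,.40,.62,.06,.27,4000);h=cv2.cvtColor(t,cv2.COLOR_BGR2HSV)
pts=[]
c0=np.array([(.5133-.4)*4000,(.27-.1612)*4000])
for a in np.radians(np.arange(0,360,2)):
    d=np.array([np.cos(a),np.sin(a)])
    rr=np.arange(60*4,95*4)/1.
    v=np.array([h[int(c0[1]+d[1]*q),int(c0[0]+d[0]*q),1] if 0<=c0[1]+d[1]*q<840 and 0<=c0[0]+d[0]*q<880 else 255 for q in rr]).astype(int)
    i=[k for k in range(len(v)) if v[k]<70]
    if i: pts.append((c0+d*rr[max(i)]))
pts=np.array(pts)
for _ in range(6):
    A=np.c_[2*pts,np.ones(len(pts))];b=(pts**2).sum(1);x=np.linalg.lstsq(A,b,rcond=None)[0]
    R=np.sqrt(x[2]+x[0]**2+x[1]**2);res=abs(np.hypot(*(pts-x[:2]).T)-R);pts=pts[res<max(4,np.percentile(res,85))]
print('tin',.4+x[0]/4000,.27-x[1]/4000,R/4000,len(pts),res.max())
E
```

```text
[0.49720238 0.16721407 0.40361283] 0.95 [-0.343  0.177 -0.072  1.833  0.013  1.135 -0.416]
[0.4782 0.1752 0.0237]
[0.5432 0.1987 0.024 ]
[0.5592 0.1422 0.0245]
[0.5152 0.1138 0.0243]
tin 0.5121627975759968 0.16440254120391712 0.08253668100900194 180 2.5705051645473986
```

View pics/b2.png

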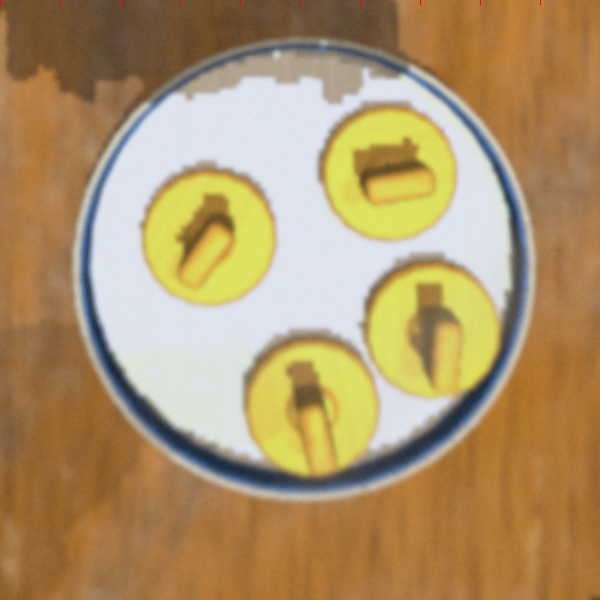

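```bash
cat > d.py <<'E'
import sys
from h import *
s,M=st()
p=s['tool_pos']
print('clk %.2f'%s['clock'],'pos',np.round(np.array(p)*1000,1),'grip %.3f'%s['grip_width'],'F',np.round(s['wrist_force'],1),'yaw %.1f'%np.degrees(np.arctan2(M[1,1],M[0,1])),'q7 %.2f'%s['qpos'][6])
a=[float(v) for v in sys.argv[1:]]
for x,y,z,yw in zip(*[iter(a)]*4):
    w=np.radians(yw);X=np.array([0,0,-1.]);Y=np.array([np.cos(w),np.sin(w),0])
    D=np.c_[X,Y,np.cross(X,Y)]
    print('travel',np.round([x-p[0]*1000,y-p[1]*1000,z-p[2]*1000],1),'rot',np.degrees(Ro.from_matrix(D@M.T).as_rotvec()).round(1))
E
python3 d.py 543 198.5 260 5 543 198.5 192 5
```

```text
clk 0.95 pos [497.2 167.2 403.6] grip 1.002 F [ 0.7 -0.7  0.6] yaw 0.2 q7 -0.42
travel [  45.8   31.3 -143.6] rot [ 0.  -0.2  4.8]
travel [  45.8   31.3 -211.6] rot [ 0.  -0.2  4.8]
```

```bash
python3 -m jog '{"travel": [[46,31,-30],[46,31,-75],[46,31,-120],[46,31,-150],[46,31,-150]],"rot":[[0,0,5],[0,0,5],[0,0,5],[0,0,5],[0,0,5]],"fingers":[0.1,0.1,0.1,0.1,0.1]}' 40; python3 d.py 543 198.5 192 5
```

```text
clock: 1.45
tool_pos: [0.5418, 0.1951, 0.2487]
tool_rot: [1.134, 1.255, -1.156]
wrist_force: [-0.3, 0.1, 0.2]
grip_width: 0.551
clk 1.45 pos [541.8 195.1 248.7] grip 0.551 F [-0.3  0.1  0.2] yaw 5.0 q7 -0.37
travel [  1.2   3.4 -56.7] rot [ 0.3 -0.7 -0. ]
```

```bash
python3 -m jog '{"travel": [[1.2,3.4,-30],[1.2,3.4,-50],[1.2,3.4,-56.7],[1.2,3.4,-56.7],[1.2,3.4,-56.7]],"rot":[[0,0,0],[0.3,-0.7,0],[0.3,-0.7,0],[0.3,-0.7,0],[0.3,-0.7,0]],"fingers":[0.1,0.1,0.1,0.1,0.1]}'; python3 - <<'E'
from h import *
c=r.calibration('wrist');im=r.capture('wrist')[:,:,::-1].copy();cv2.imwrite('pics/w3.png',im)
E
python3 d.py 543 198.5 192 5
```

```text
clock: 1.95
tool_pos: [0.5441, 0.1984, 0.1938]
tool_rot: [1.146, 1.247, -1.143]
wrist_force: [-0.7, 0.6, -0.2]
grip_width: 0.551
clk 2.00 pos [544.1 198.6 193.9] grip 0.548 F [ 0.5  0.5 -0.7] yaw 5.0 q7 -0.39
travel [-1.1 -0.1 -1.9] rot [-0.   0.2  0. ]
```

View pics/w3.png

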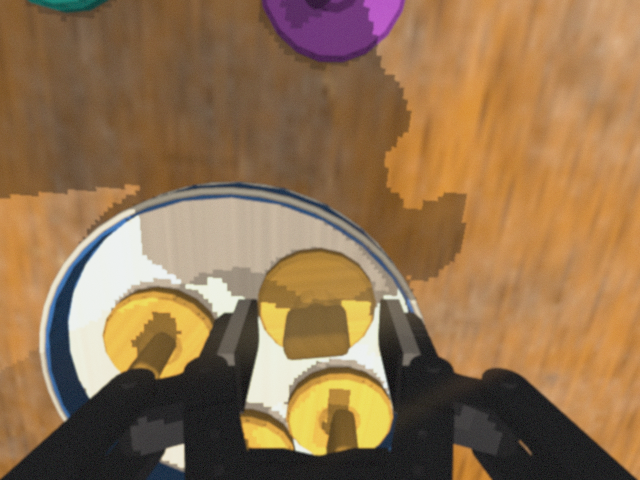

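The fingers straddle the bar of the (543,198) turn and it is centred. I'll close now.

```bash
python3 -m jog '{"travel": [[0,0,-1.5],[0,0,-1.5],[0,0,-1.5],[0,0,-1.5],[0,0,-1.5]],"rot":[[0,0,0],[0,0,0],[0,0,0],[0,0,0],[0,0,0]],"fingers":[-1,-1,-1,-1,-1]}' 40; python3 d.py 555.3 193.5 192 5
```

```text
clock: 2.5
tool_pos: [0.5448, 0.1988, 0.1939]
tool_rot: [1.148, 1.246, -1.141]
wrist_force: [-1.7, -0.2, 6.7]
grip_width: 0.266
clk 2.50 pos [544.8 198.8 193.9] grip 0.266 F [-1.7 -0.2  6.7] yaw 5.0 q7 -0.39
travel [10.5 -5.3 -1.9] rot [-0.1  0.3  0. ]
```

```bash
python3 -m jog '{"travel": [[0,0,5],[0,0,5],[12,-5,5],[12,-5,5],[12,-5,5]],"rot":[[0,0,0],[0,0,0],[0,0,0],[0,0,0],[0,0,0]],"fingers":[-1,-1,-1,-1,-1]}'; python3 d.py 556.8 193.6 194 5
```

```text
clock: 3.0
tool_pos: [0.5573, 0.1932, 0.1985]
tool_rot: [1.149, 1.245, -1.142]
wrist_force: [-0.1, -0.2, -1.9]
grip_width: 0.27
clk 3.00 pos [557.3 193.2 198.5] grip 0.270 F [-0.1 -0.2 -1.9] yaw 4.9 q7 -0.37
travel [-0.5  0.4 -4.5] rot [-0.   0.3  0.1]
```

```bash
python3 -m jog '{"travel": [[-0.5,0.4,-4.5],[-0.5,0.4,-5],[-0.5,0.4,-5],[-0.5,0.4,-4.5],[-0.5,0.4,-4.5]],"rot":[[0,0,0],[0,0,0],[0,0,0],[0,0,0],[0,0,0]],"fingers":[-1,-1,-1,0.1,0.1]}'; python3 -m jog '{"travel": [[0,0,0],[0,0,0],[0,0,20],[0,0,60],[0,0,60]],"rot":[[0,0,0],[0,0,0],[0,0,0],[0,0,0],[0,0,0]],"fingers":[0.1,0.1,0.1,0.1,0.1]}';  python3 d.py 479.2 175 250 -42 479.2 175 192 -42
```

```text
clock: 3.5
tool_pos: [0.5567, 0.1937, 0.1939]
tool_rot: [1.149, 1.245, -1.142]
wrist_force: [0.4, -0.7, -0.7]
grip_width: 0.55
clock: 4.0
tool_pos: [0.5588, 0.1946, 0.2587]
tool_rot: [1.155, 1.241, -1.134]
wrist_force: [0.2, 0.2, 0.2]
grip_width: 0.555
clk 4.00 pos [558.8 194.6 258.7] grip 0.555 F [0.2 0.2 0.2] yaw 4.9 q7 -0.36
travel [-79.6 -19.6  -8.7] rot [  0.1   0.9 -46.9]
travel [-79.6 -19.6 -66.7] rot [  0.1   0.9 -46.9]
```

```bash
python3 -m jog '{"travel": [[-40,-10,-9],[-79,-20,-9],[-79,-20,-9],[-79,-20,-9],[-79,-20,-9]],"rot":[[0,0,-8.5],[0,0,-17],[0,0,-25],[0,0,-34],[0,0,-42]],"fingers":[0,0,0,0,0]}'; python3 d.py 479.7 175 192 -42
```

```text
clock: 4.5
tool_pos: [0.4794, 0.1745, 0.2496]
tool_rot: [1.677, 0.814, -1.66]
wrist_force: [0.4, -0.4, 0.0]
grip_width: 0.502
clk 4.50 pos [479.4 174.5 249.6] grip 0.502 F [ 0.4 -0.4  0. ] yaw -37.4 q7 -1.07
travel [  0.3   0.5 -57.6] rot [ 0.4  0.8 -4.6]
```

```bash
python3 -m jog '{"travel": [[0.3,0.5,-30],[0.3,0.5,-50],[0.3,0.5,-58],[0.3,0.5,-58],[0.3,0.5,-58]],"rot":[[0,0,-4.6],[0.4,0.8,-4.6],[0.4,0.8,-4.6],[0.4,0.8,-4.6],[0.4,0.8,-4.6]],"fingers":[0,0,0,0,0]}'; python3 - <<'E'
from h import *
c=r.calibration('wrist');im=r.capture('wrist')[:,:,::-1].copy();cv2.imwrite('pics/w4.png',im)
E
python3 d.py 479.7 175 192 -42
```

```text
clock: 5.0
tool_pos: [0.4801, 0.1752, 0.1921]
tool_rot: [1.726, 0.768, -1.725]
wrist_force: [-0.3, 1.0, -0.0]
grip_width: 0.5
clk 5.05 pos [480.3 175.2 192.4] grip 0.498 F [-0.1  0.3  0.2] yaw -42.0 q7 -1.12
travel [-0.6 -0.2 -0.4] rot [-0.1  0.1  0. ]
```

View pics/w4.png

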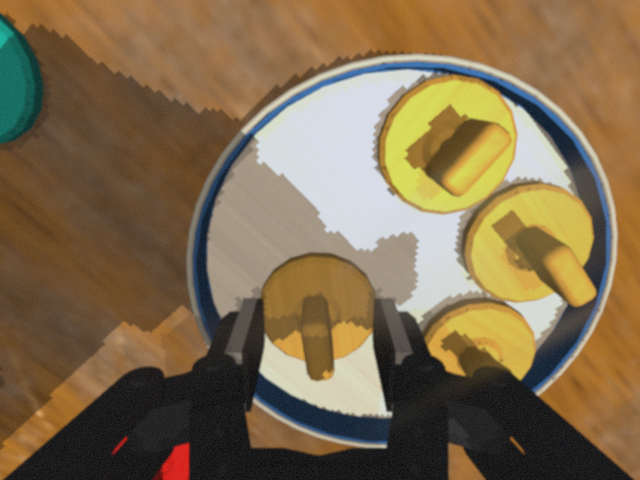

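```bash
python3 -m jog '{"travel": [[0,0,1],[0,0,1],[0,0,1],[0,0,1],[0,0,1]],"rot":[[0,0,0],[0,0,0],[0,0,0],[0,0,0],[0,0,0]],"fingers":[-1,-1,-1,-1,-1]}' 40;python3 -m jog '{"travel": [[0,0,5],[0,0,5],[-12.5,12,5],[-12.5,12,5],[-12.5,12,5]],"rot":[[0,0,0],[0,0,0],[0,0,0],[0,0,0],[0,0,0]],"fingers":[-1,-1,-1,-1,-1]}'; python3 d.py 467.5 187.2 194 -42
```

```text
clock: 5.55
tool_pos: [0.4809, 0.1755, 0.1945]
tool_rot: [1.729, 0.769, -1.723]
wrist_force: [0.3, 0.0, 6.5]
grip_width: 0.105
clock: 6.05
tool_pos: [0.4683, 0.1875, 0.1993]
tool_rot: [1.728, 0.769, -1.722]
wrist_force: [0.4, -0.5, -0.6]
grip_width: 0.105
clk 6.05 pos [468.3 187.5 199.3] grip 0.105 F [ 0.4 -0.5 -0.6] yaw -42.0 q7 -1.16
travel [-0.8 -0.3 -5.3] rot [-0.1  0.2 -0. ]
```

```bash
python3 -m jog '{"travel": [[-0.5,0,-5],[-0.5,0,-5.5],[-0.5,0,-5.5],[-0.5,0,-5],[-0.5,0,-5]],"rot":[[0,0,0],[0,0,0],[0,0,0],[0,0,0],[0,0,0]],"fingers":[-1,-1,-1,0,0]}'; python3 -m jog '{"travel": [[0,0,0],[0,0,0],[0,0,40],[0,0,90],[0,0,130]],"rot":[[0,0,0],[0,0,0],[0,0,0],[0,0,8],[0,0,16]],"fingers":[0,0,0,0.5,1]}';  python3 d.py 515 -170 400 0
```

```text
clock: 6.55
tool_pos: [0.468, 0.1871, 0.1941]
tool_rot: [1.729, 0.768, -1.723]
wrist_force: [-0.1, -0.2, 0.3]
grip_width: 0.435
clock: 7.05
tool_pos: [0.4681, 0.187, 0.3261]
tool_rot: [1.535, 0.963, -1.528]
wrist_force: [1.6, 0.7, -0.8]
grip_width: 0.823
clk 7.05 pos [468.1 187.  326.1] grip 0.823 F [ 1.6  0.7 -0.8] yaw -25.7 q7 -0.91
travel [  46.9 -357.    73.9] rot [-0.2  0.1 25.7]
```

```bash
python3 -m jog '{"travel": [[6,-45,18],[12,-90,36],[18,-135,54],[24,-180,74],[30,-225,74]],"rot":[[0,0,8],[0,0,16],[0,0,25.7],[0,0,25.7],[0,0,25.7]],"fingers":[1,1,1,1,1]}'; python3 -m jog '{"travel": [[6,-45,0],[12,-90,0],[17,-130,0],[17,-130,0],[17,-130,0]],"rot":[[0,0,0],[0,0,0],[0,0,0],[0,0,0],[0,0,0]],"fingers":[1,1,1,1,1]}'; python3 - <<'E'
from h import *
c=r.calibration('wrist');im=r.capture('wrist')[:,:,::-1].copy();cv2.imwrite('pics/w5.png',im)
x0,x1,y0,y1=.37,.67,-.32,-.05
for o in roses(im,c,x0,x1,y0,y1,draw='pics/r5.png'): print(np.round(o,4))
t=top(im,c,.041,x0,x1,y0,y1,2500);cv2.imwrite('pics/b5.png',t)
E
python3 d.py
```

```text
clock: 7.55
tool_pos: [0.4979, -0.0341, 0.4022]
tool_rot: [1.214, 1.209, -1.2]
wrist_force: [0.7, 1.1, 0.5]
grip_width: 1.003
clock: 8.05
tool_pos: [0.5147, -0.165, 0.4018]
tool_rot: [1.215, 1.208, -1.203]
wrist_force: [0.4, 1.2, 0.5]
grip_width: 1.002
[ 0.4652 -0.1898  0.0256]
[ 0.5558 -0.2318  0.0267]
[ 0.4532 -0.1082  0.0262]
[ 0.4788 -0.2618  0.024 ]
[ 0.5602 -0.2978  0.0231]
clk 8.10 pos [ 514.9 -163.5  401.8] grip 0.998 F [0.8 0.6 0.1] yaw 0.2 q7 0.29
```

View pics/w5.png

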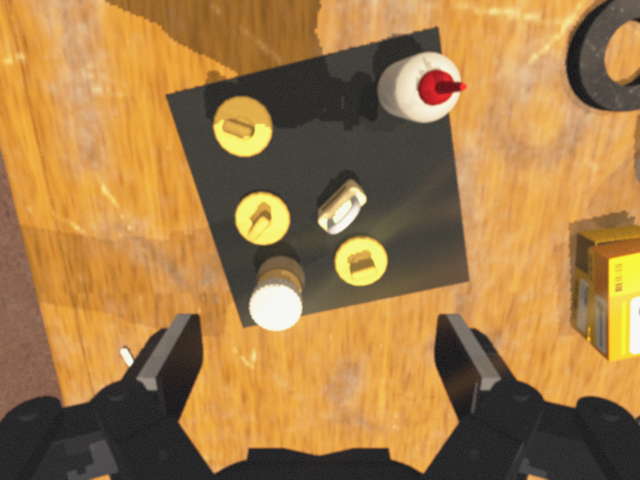

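View pics/b5.png

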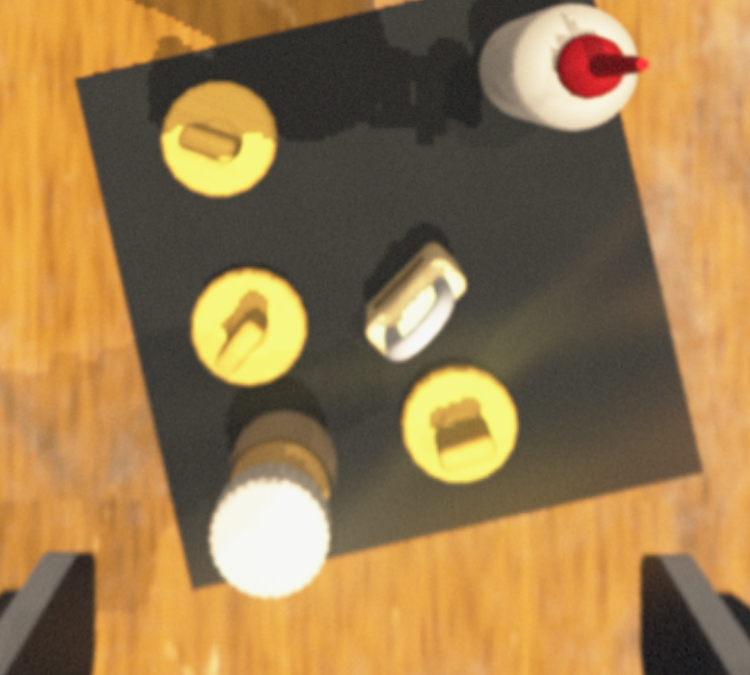

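Mat view: the brass turns are at (243,126), (263,218) and (361,261). The padlock is at (342,207), the jar cap at (276,307) and the bottle at (420,87). All three brass ones fit by colour and by being on the mat. I'll pick up (243,126) first because it stands clear.

```bash
python3 d.py 454.5 -107.5 260 72; python3 - <<'E'
from h import *
im=cv2.imread('pics/w5.png');cv2.imwrite('pics/c5.png',cv2.resize(im[80:340,180:480],None,fx=2.6,fy=2.3))
c=r.calibration('wrist');print('jar cap',cast(c,(276,307),.067),'pad top',cast(c,(342,207),.05))
E
python3 -m jog '{"travel": [[-45,40,0],[-60,56,-30],[-60,56,-60],[-60,56,-100],[-60,56,-142]],"rot":[[0,0,8.5],[0,0,17],[0,0,25.5],[0,0,34],[0,0,42.5]],"fingers":[0.1,0,0,0,0]}'; python3 d.py 454.5 -107.5 192 72
```

```text
clk 8.10 pos [ 514.9 -163.5  401.8] grip 0.998 F [0.8 0.6 0.1] yaw 0.2 q7 0.29
travel [ -60.4   56.  -141.8] rot [-0.5  0.1 71.8]
jar cap [ 0.48171168 -0.24834342  0.067     ] pad top [ 0.53620632 -0.1663508   0.05      ]
clock: 8.6
tool_pos: [0.4551, -0.1052, 0.2594]
tool_rot: [0.645, 1.475, -0.63]
wrist_force: [1.1, -0.2, 0.1]
grip_width: 0.5
clk 8.60 pos [ 455.1 -105.2  259.4] grip 0.500 F [ 1.1 -0.2  0.1] yaw 43.3 q7 0.95
travel [ -0.6  -2.3 -67.4] rot [-0.5  0.1 28.7]
```

View pics/c5.png

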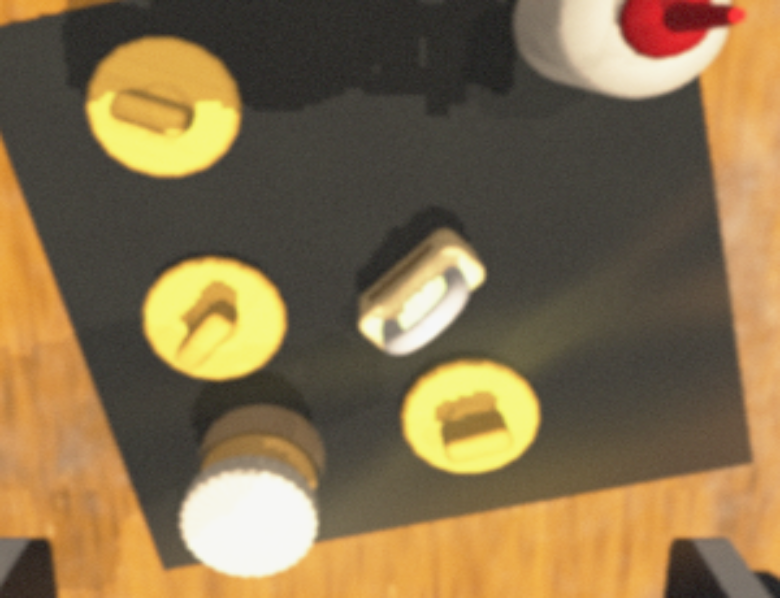

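The crop confirms three plain brass turns, each with an upright bar. I'll descend onto the upper-left one.

```bash
python3 -m jog '{"travel": [[-0.6,-2.3,0],[-0.6,-2.3,-20],[-0.6,-2.3,-45],[-0.6,-2.3,-64],[-0.6,-2.3,-67]],"rot":[[0,0,8.5],[0,0,17],[0,0,25.5],[0,0,28.7],[0,0,28.7]],"fingers":[0,0,0,0,0]}'; python3 - <<'E'
from h import *
c=r.calibration('wrist');im=r.capture('wrist')[:,:,::-1].copy();cv2.imwrite('pics/w6.png',im)
E
python3 d.py 454.5 -107.5 193 72
```

```text
clock: 9.1
tool_pos: [0.4534, -0.1055, 0.1906]
tool_rot: [0.253, 1.564, -0.237]
wrist_force: [-0.6, 0.5, 0.9]
grip_width: 0.496
clk 9.15 pos [ 453.9 -105.8  191.3] grip 0.503 F [-0.1 -1.3  0.5] yaw 72.0 q7 1.43
travel [ 0.6 -1.7  1.7] rot [-0.6 -0.2 -0. ]
```

View pics/w6.png

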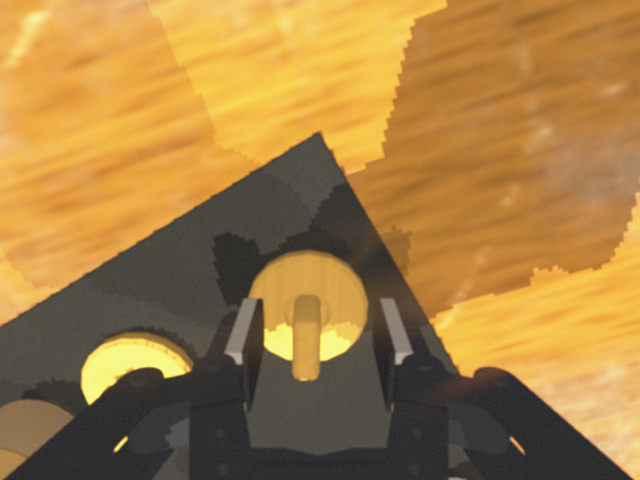

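```bash
python3 -m jog '{"travel": [[0.6,-1.7,2],[0.6,-1.7,2],[0.6,-1.7,2],[0.6,-1.7,2],[0.6,-1.7,2]],"rot":[[0,0,0],[-0.6,0,0],[-0.6,0,0],[-0.6,0,0],[-0.6,0,0]],"fingers":[0,-1,-1,-1,-1]}' 40; python3 d.py;  python3 -m jog '{"travel": [[0,0,20],[0,0,60],[0,40,110],[0,85,150],[0,130,200]],"rot":[[0,0,0],[0,0,0],[0,0,-8.5],[0,0,-17],[0,0,-25.5]],"fingers":[-1,-1,-1,-1,-1]}'; python3 d.py 500 167 400 0
```

```text
clock: 9.65
tool_pos: [0.4551, -0.1075, 0.1943]
tool_rot: [0.246, 1.559, -0.246]
wrist_force: [-0.9, 1.2, 6.3]
grip_width: 0.106
clk 9.65 pos [ 455.1 -107.5  194.3] grip 0.106 F [-0.9  1.2  6.3] yaw 72.0 q7 1.42
clock: 10.15
tool_pos: [0.4546, -0.0083, 0.3618]
tool_rot: [0.589, 1.492, -0.588]
wrist_force: [1.7, -0.7, -1.5]
grip_width: 0.102
clk 10.15 pos [454.6  -8.3 361.8] grip 0.102 F [ 1.7 -0.7 -1.5] yaw 46.9 q7 0.75
travel [ 45.4 175.3  38.2] rot [ -0.1  -0.1 -46.9]
```

```bash
python3 -m jog '{"travel": [[10,45,20],[20,90,38],[30,135,38],[45,175,38],[45,175,38]],"rot":[[0,0,-8.5],[0,0,-17],[0,0,-25.5],[0,0,-34],[0,0,-42.5]],"fingers":[-1,-1,-1,-1,-1]}';python3 -m jog '{"travel": [[0,0,0],[0,0,0]],"rot":[[0,0,-4],[0,0,-4]],"fingers":[-1,-1]}'
cat > look.py <<'E'
import sys
from h import *
def rimfit(im,c,c0w):
    x0,y0=c0w[0]-.11,c0w[1]-.105;S=4000
    t=top(im,c,.017,x0,x0+.22,y0,y0+.21,S);h=cv2.cvtColor(t,cv2.COLOR_BGR2HSV)
    c0=np.array([.11*S,.105*S]);pts=[]
    for a in np.radians(np.arange(0,360,2)):
        d=np.array([np.cos(a),np.sin(a)]);rr=np.arange(60*4,95*4)
        v=np.array([h[int(c0[1]+d[1]*q),int(c0[0]+d[0]*q),1] if 0<=c0[1]+d[1]*q<840 else 255 for q in rr]).astype(int)
        i=np.flatnonzero(v<70)
        if len(i): pts.append(c0+d*rr[i.max()])
    pts=np.array(pts)
    for _ in range(6):
        A=np.c_[2*pts,np.ones(len(pts))];x=np.linalg.lstsq(A,(pts**2).sum(1),rcond=None)[0]
        R=np.sqrt(x[2]+x[0]**2+x[1]**2);res=abs(np.hypot(*(pts-x[:2]).T)-R);pts=pts[res<max(3,np.percentile(res,85))]
    return x0+x[0]/S,y0+.21-x[1]/S,R/S,len(pts)
if __name__=='__main__':
    n=sys.argv[1];im=r.capture('wrist');im=r.capture('wrist')[:,:,::-1].copy();c=r.calibration('wrist')
    cv2.imwrite(f'pics/w{n}.png',im)
    T=rimfit(im,c,(.512,.164));print('tin',np.round(T,4))
    for o in roses(im,c,.41,.61,.06,.26,draw=f'pics/r{n}.png'):
        d=(np.array(o[:2])-T[:2])*1000;print(np.round(np.array(o)*1000,1),'rel',d.round(1),'r %.1f ang %.1f'%(np.hypot(*d),np.degrees(np.arctan2(d[1],d[0]))))
E
python3 look.py 7; python3 d.py
```

```text
clock: 10.65
tool_pos: [0.4995, 0.1733, 0.4001]
tool_rot: [1.116, 1.273, -1.108]
wrist_force: [-0.5, 0.0, -1.6]
grip_width: 0.107
clock: 10.85
tool_pos: [0.4991, 0.1744, 0.3996]
tool_rot: [1.166, 1.244, -1.159]
wrist_force: [-0.6, -0.2, -1.5]
grip_width: 0.105
tin [5.123e-01 1.637e-01 8.250e-02 1.250e+02]
[557.2 192.7  23.7] rel [44.9 29. ] r 53.5 ang 32.9
[558.8 141.2  23.6] rel [ 46.4 -22.5] r 51.6 ang -25.8
[467.8 185.8  23.8] rel [-44.6  22. ] r 49.7 ang 153.7
clk 10.95 pos [499.3 172.8 399.7] grip 0.105 F [ 0.2 -0.9 -0.6] yaw 3.7 q7 -0.36
```

View pics/r7.png

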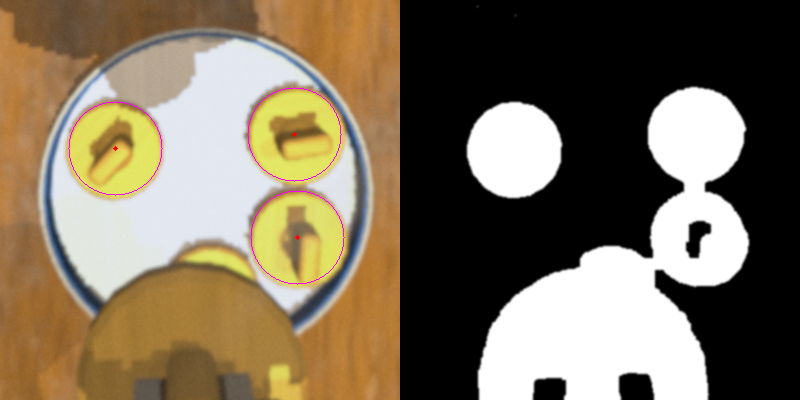

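View pics/w7.png

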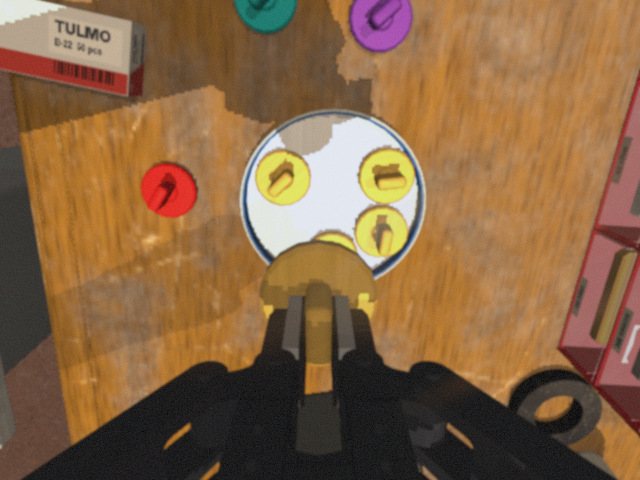

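```bash
python3 d.py 510.8 216.6 220 64;python3 -m jog '{"travel": [[11,43,-10],[11,44,-50],[11,44,-90],[11,44,-130],[11,44,-160]],"rot":[[0,0,8.5],[0,0,17],[0,0,25.5],[0,0,34],[0,0,42.5]],"fingers":[-1,-1,-1,-1,-1]}';python3 -m jog '{"travel": [[0,0,-5],[0,0,-15],[0,0,-15]],"rot":[[0,0,8.5],[0,0,18],[0,0,18]],"fingers":[-1,-1,-1]}'; python3 d.py 510.8 216.6 200 64 510.8 216.6 194 64
```

```text
clk 10.95 pos [499.3 172.8 399.7] grip 0.105 F [ 0.2 -0.9 -0.6] yaw 3.7 q7 -0.36
travel [  11.5   43.8 -179.7] rot [-0.3 -0.2 60.3]
clock: 11.45
tool_pos: [0.5096, 0.2154, 0.2374]
tool_rot: [0.594, 1.495, -0.594]
wrist_force: [-0.4, -0.4, -1.7]
grip_width: 0.104
clock: 11.75
tool_pos: [0.5091, 0.2139, 0.2209]
tool_rot: [0.347, 1.552, -0.352]
wrist_force: [-0.6, -0.3, -1.2]
grip_width: 0.105
clk 11.75 pos [509.1 213.9 220.9] grip 0.105 F [-0.6 -0.3 -1.2] yaw 64.5 q7 0.53
travel [  1.7   2.7 -20.9] rot [ 0.1 -0.6 -0.5]
travel [  1.7   2.7 -26.9] rot [ 0.1 -0.6 -0.5]
```

```bash
python3 -m jog '{"travel": [[1.7,2.7,-5],[1.7,2.7,-15],[1.7,2.7,-18],[1.7,2.7,-18]],"rot":[[0,-0.6,-0.5],[0,-0.6,-0.5],[0,-0.6,-0.5],[0,-0.6,-0.5]],"fingers":[-1,-1,-1,-1]}'; python3 - <<'E'
from h import *
im=r.capture('wrist')[:,:,::-1].copy();cv2.imwrite('pics/w8.png',im)
E
python3 d.py 510.8 216.6 194 64
```

```text
clock: 12.15
tool_pos: [0.5105, 0.2165, 0.2023]
tool_rot: [0.354, 1.541, -0.358]
wrist_force: [1.0, -0.3, -1.2]
grip_width: 0.103
clk 12.20 pos [510.7 216.6 202.7] grip 0.105 F [ 0.1 -0.7 -0.8] yaw 64.0 q7 0.50
travel [ 0.1 -0.  -8.7] rot [0.1 0.  0. ]
```

View pics/w8.png

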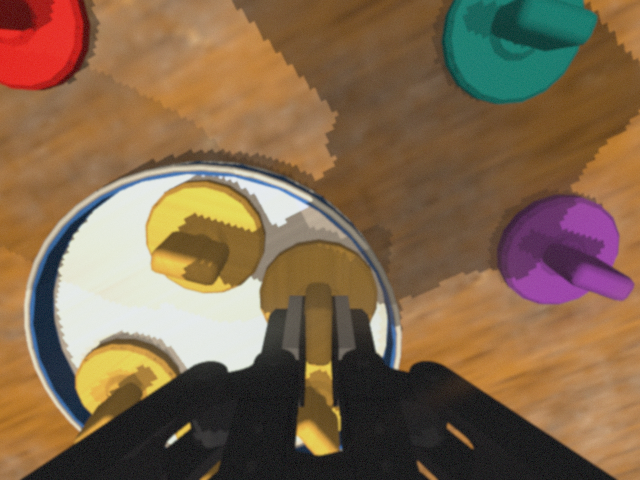

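```bash
python3 -m jog '{"travel": [[0,0,-6],[0,0,-9],[0,0,-9]],"rot":[[0,0,0],[0,0,0],[0,0,0]],"fingers":[-1,-1,-1]}'; python3 d.py
```

```text
clock: 12.5
tool_pos: [0.5108, 0.2167, 0.1944]
tool_rot: [0.355, 1.54, -0.357]
wrist_force: [-1.4, -0.6, 4.3]
grip_width: 0.105
clk 12.50 pos [510.8 216.7 194.4] grip 0.105 F [-1.4 -0.6  4.3] yaw 64.0 q7 0.50
```

Landed, with about 4 N of contact. I'll release, rise and go back to the mat for the second turn, which is the one near the jar.

```bash
python3 -m jog '{"travel": [[0,0,0],[0,0,0],[0,0,20],[0,0,70],[0,0,120]],"rot":[[0,0,0],[0,0,0],[0,0,0],[0,0,-8],[0,0,-16]],"fingers":[-0.4,-0.4,-0.4,-0.2,0]}';  python3 d.py 512 167 400 0
```

```text
clock: 13.0
tool_pos: [0.5103, 0.2164, 0.3147]
tool_rot: [0.575, 1.494, -0.581]
wrist_force: [1.8, 0.8, -0.4]
grip_width: 0.496
clk 13.00 pos [510.3 216.4 314.7] grip 0.496 F [ 1.8  0.8 -0.4] yaw 47.7 q7 0.29
travel [  1.7 -49.4  85.3] rot [  0.1  -0.2 -47.7]
```

```bash
python3 -m jog '{"travel": [[0,-30,45],[0,-49,85],[0,-49,85],[0,-49,85],[0,-49,85]],"rot":[[0,0,-8.5],[0,0,-17],[0,0,-25.5],[0,0,-34],[0,0,-43]],"fingers":[0,0,0,0,0]}';python3 -m jog '{"travel": [[0,0,0]],"rot":[[0,0,-4]],"fingers":[0]}'; python3 look.py 9; python3 d.py 466 -188 300 -38
```

```text
clock: 13.5
tool_pos: [0.5103, 0.1672, 0.4002]
tool_rot: [1.148, 1.249, -1.151]
wrist_force: [-0.4, -0.4, -0.3]
grip_width: 0.497
clock: 13.6
tool_pos: [0.5102, 0.1671, 0.4002]
tool_rot: [1.203, 1.215, -1.205]
wrist_force: [0.3, 0.7, 0.1]
grip_width: 0.501
tin [5.122e-01 1.644e-01 8.250e-02 1.800e+02]
[466.8 185.2  23.6] rel [-45.4  20.8] r 50.0 ang 155.4
[508.2 218.2  23.6] rel [-3.9 53.8] r 54.0 ang 94.2
[558.2 142.2  23.9] rel [ 46.1 -22.2] r 51.1 ang -25.7
[516.2 114.2  24.4] rel [  4.1 -50.2] r 50.4 ang -85.4
[556.8 193.2  24.2] rel [44.6 28.8] r 53.1 ang 32.9
clk 13.70 pos [510.2 167.2 400.2] grip 0.497 F [ 0.2 -0.3 -0.1] yaw 0.7 q7 -0.40
travel [ -44.2 -355.2 -100.2] rot [ -0.1  -0.1 -38.7]
```

View pics/r9.png

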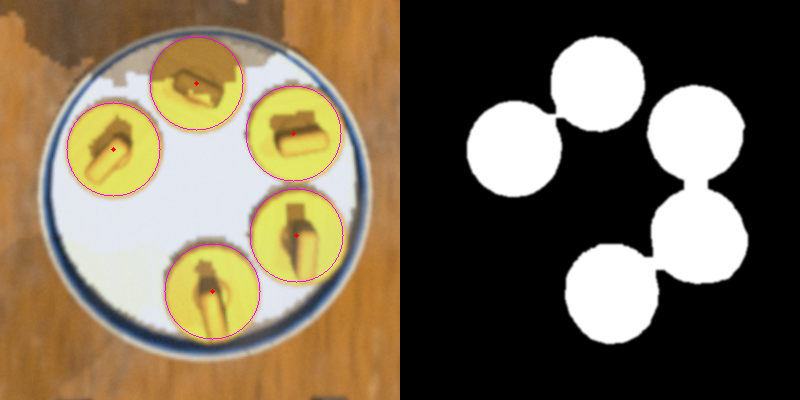

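```bash
python3 -m jog '{"travel": [[-6,-48,0],[-12,-96,0],[-18,-144,0],[-24,-192,0],[-30,-240,0]],"rot":[[0,0,-8],[0,0,-16],[0,0,-24],[0,0,-32],[0,0,-38.5]],"fingers":[0,0,0,0,0]}';python3 -m jog '{"travel": [[-5,-40,-10],[-14,-85,-40],[-14,-115,-80],[-14,-115,-125],[-14,-115,-140]],"rot":[[0,0,0],[0,0,0],[0,0,0],[0,0,0],[0,0,0]],"fingers":[0,0,0,0,0]}'; python3 - <<'E'
from h import *
im=r.capture('wrist')[:,:,::-1].copy();cv2.imwrite('pics/w10.png',im);c=r.calibration('wrist')
for o in roses(im,c,.41,.52,-.25,-.12): print(np.round(o,4))
E
python3 d.py 466.5 -187 192 -38
```

```text
clock: 14.2
tool_pos: [0.4796, -0.0746, 0.4003]
tool_rot: [1.679, 0.822, -1.679]
wrist_force: [1.4, -0.1, -0.4]
grip_width: 0.502
clock: 14.7
tool_pos: [0.4631, -0.1904, 0.2561]
tool_rot: [1.675, 0.826, -1.687]
wrist_force: [-0.3, 0.8, -0.3]
grip_width: 0.501
[ 0.4658 -0.1882  0.0255]
clk 14.75 pos [ 463.2 -189.5  255.4] grip 0.500 F [-0.7  0.8 -1.2] yaw -38.0 q7 -0.26
travel [  3.3   2.5 -63.4] rot [-0.2 -0.6 -0.1]
```

View pics/w10.png

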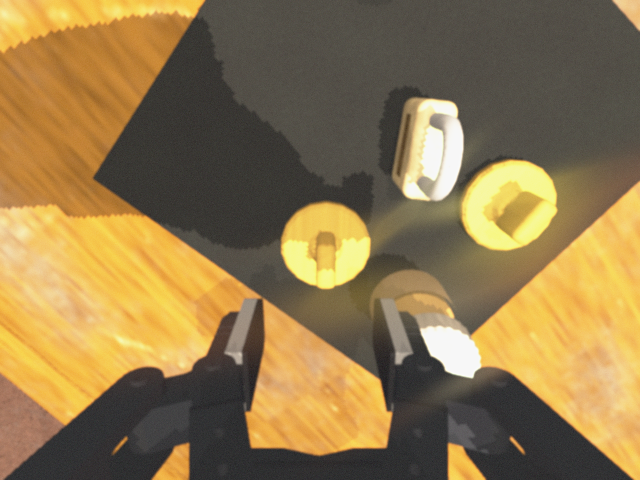

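```bash
python3 -m jog '{"travel": [[3,2.3,0],[3,2.3,-15],[3,2.3,-40],[3,2.3,-60],[3,2.3,-62]],"rot":[[0,0,0],[0,-0.6,0],[0,-0.6,0],[0,-0.6,0],[0,-0.6,0]],"fingers":[-0.35,-0.35,-0.35,-0.35,-0.35]}';python3 - <<'E'
from h import *
im=r.capture('wrist')[:,:,::-1].copy();cv2.imwrite('pics/w11.png',im)
E
python3 d.py 465.8 -187.2 193 -38
```

```text
clock: 15.25
tool_pos: [0.4663, -0.1864, 0.1927]
tool_rot: [1.679, 0.826, -1.677]
wrist_force: [-0.9, 0.1, -0.1]
grip_width: 0.323
clk 15.30 pos [ 466.7 -186.8  193.5] grip 0.321 F [ 0.7 -1.   0.4] yaw -37.9 q7 -0.22
travel [-0.9 -0.4 -0.5] rot [-0.2  0.  -0.1]
```

View pics/w11.png

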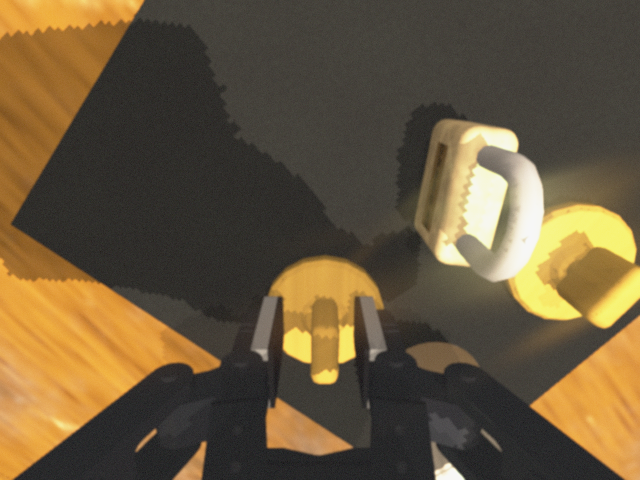

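```bash
python3 -m jog '{"travel": [[0,0,0.5],[0,0,0.5],[0,0,0.5],[0,0,0.5]],"rot":[[0,0,0],[0,0,0],[0,0,0],[0,0,0]],"fingers":[-1,-1,-1,-1]}' 40; cat > held.py <<'E'
import sys
from h import *
s,M=st();c=r.calibration('wrist');im=r.capture('wrist')[:,:,::-1].copy();cv2.imwrite(f'pics/w{sys.argv[1]}.png',im)
p=np.array(s['tool_pos']);zr=p[2]-.194+.013
x0,x1,y0,y1=p[0]-.05,p[0]+.05,p[1]-.05,p[1]+.05
t=top(im,c,zr,x0,x1,y0,y1,4000)
h=cv2.cvtColor(t,cv2.COLOR_BGR2HSV);m=cv2.inRange(h,(15,90,60),(34,255,255))
# outer edge of rose along rays on camera side (+-60deg)
cam=-M[:,2];a0=np.arctan2(cam[1],cam[0]);pts=[]
for a in a0+np.radians(np.arange(-60,61,3)):
    d=np.array([np.cos(a),np.sin(a)]);v=[m[int(200-d[1]*q),int(200+d[0]*q)] for q in range(60,150)]
    k=60
    for i,b in enumerate(v):
        if b: k=60+i
        elif i+60-k>8: break
    pts.append(d*k/4)
pts=np.array(pts)
# fit centre with radius 24.3
from scipy.optimize import least_squares
f=least_squares(lambda q:np.hypot(*(pts-q).T)-24.3,[0,0],loss='soft_l1')
J=M[:2,1];C=cam[:2]
print('offset mm world',f.x.round(2),'along jaw %.2f, along cam side %.2f'%(f.x@J,f.x@C),'rms %.2f'%np.sqrt(np.mean(f.fun**2)))
E
python3 held.py 12; python3 d.py
```

```text
clock: 15.7
tool_pos: [0.4678, -0.1869, 0.1956]
tool_rot: [1.682, 0.823, -1.673]
wrist_force: [0.1, 1.2, 6.0]
grip_width: 0.104
offset mm world [-0.09  0.18] along jaw -0.18, along cam side 0.09 rms 0.17
clk 15.75 pos [ 467.8 -186.9  195.7] grip 0.105 F [0.3 1.  7.3] yaw -37.8 q7 -0.22
```

```bash
python3 -m jog '{"travel": [[0,0,30],[0,0,75],[0,10,120],[0,50,140],[0,95,140]],"rot":[[0,0,0],[0,0,0],[0,0,8],[0,0,16],[0,0,24]],"fingers":[-1,-1,-1,-1,-1]}'; python3 d.py 469.3 135 230 5
```

```text
clock: 16.25
tool_pos: [0.4689, -0.0926, 0.3399]
tool_rot: [1.393, 1.082, -1.373]
wrist_force: [2.1, 0.1, -1.1]
grip_width: 0.106
clk 16.25 pos [468.9 -92.6 339.9] grip 0.106 F [ 2.1  0.1 -1.1] yaw -13.8 q7 -0.10
travel [   0.4  227.6 -109.9] rot [-0.3  0.6 18.8]
```

```bash
python3 -m jog '{"travel": [[0,48,0],[0,96,-15],[0,144,-45],[0,190,-80],[0,227,-110]],"rot":[[0,0,8],[0,0,16],[0,0,19],[0,0,19],[0,0,19]],"fingers":[-1,-1,-1,-1,-1]}'; python3 d.py 469.3 135 204 5
```

```text
clock: 16.75
tool_pos: [0.4688, 0.1263, 0.2374]
tool_rot: [1.152, 1.248, -1.13]
wrist_force: [0.9, -0.2, -1.0]
grip_width: 0.107
clk 16.75 pos [468.8 126.3 237.4] grip 0.107 F [ 0.9 -0.2 -1. ] yaw 5.2 q7 -0.28
travel [  0.5   8.7 -33.4] rot [-0.4  0.7 -0.2]
```

```bash
python3 -m jog '{"travel": [[0.5,8.7,0],[0.5,8.7,-12],[0.5,8.7,-30],[0.5,8.7,-33.4],[0.5,8.7,-33.4]],"rot":[[-0.4,0.7,0],[-0.4,0.7,0],[-0.4,0.7,0],[-0.4,0.7,0],[-0.4,0.7,0]],"fingers":[-1,-1,-1,-1,-1]}'; python3 look.py 13; python3 d.py 469.3 135 195 5
```

```text
clock: 17.25
tool_pos: [0.4701, 0.1339, 0.2045]
tool_rot: [1.144, 1.25, -1.142]
wrist_force: [1.8, 1.3, -1.6]
grip_width: 0.106
tin [ 0.519   0.1613  0.0895 65.    ]
[466.8 185.8  24.2] rel [-52.3  24.4] r 57.7 ang 154.9
[557.8 141.8  24.3] rel [ 38.7 -19.6] r 43.4 ang -26.8
[470.8 128.2  24.5] rel [-48.3 -33.1] r 58.5 ang -145.6
[508.8 218.2  24.3] rel [-10.3  56.9] r 57.9 ang 100.2
[555.8 193.2  24.5] rel [36.7 31.9] r 48.7 ang 41.0
[514.2 114.2  24.4] rel [ -4.8 -47.1] r 47.3 ang -95.8
clk 17.35 pos [470.  134.1 204.9] grip 0.100 F [ 1.8  0.6 -1.4] yaw 5.2 q7 -0.30
travel [-0.7  0.9 -9.9] rot [-0.   0.1 -0.2]
```

View pics/w13.png

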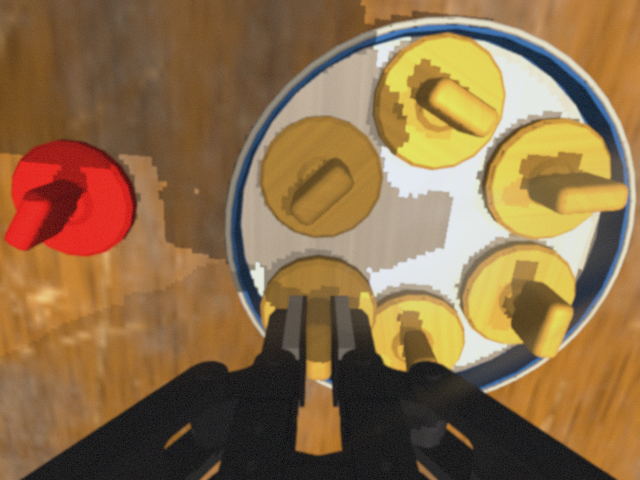

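```bash
python3 -m jog '{"travel": [[-1,0.9,0],[-1,0.9,-5],[-1,0.9,-9],[-1,0.9,-10.5]],"rot":[[0,0,0],[0,0,0],[0,0,0],[0,0,0]],"fingers":[-1,-1,-1,-1]}'; python3 d.py
```

```text
clock: 17.75
tool_pos: [0.4691, 0.1353, 0.1955]
tool_rot: [1.144, 1.25, -1.141]
wrist_force: [-4.5, -0.8, 22.3]
grip_width: 0.104
clk 17.75 pos [469.1 135.3 195.5] grip 0.104 F [-4.5 -0.8 22.3] yaw 5.1 q7 -0.31
```

```bash
python3 -m jog '{"travel": [[0,0,0.5],[0,0,0.5],[0,0,20],[0,0,70],[20,0,120]],"rot":[[0,0,0],[0,0,0],[0,0,0],[0,0,0],[0,0,0]],"fingers":[-0.4,-0.4,-0.4,-0.2,0]}';  python3 d.py 512 167 400 0
```

```text
clock: 18.25
tool_pos: [0.4853, 0.1349, 0.3119]
tool_rot: [1.139, 1.254, -1.146]
wrist_force: [1.9, -0.1, -0.6]
grip_width: 0.5
clk 18.25 pos [485.3 134.9 311.9] grip 0.500 F [ 1.9 -0.1 -0.6] yaw 5.2 q7 -0.28
travel [26.7 32.1 88.1] rot [ 0.  -0.3 -5.2]
```

```bash
python3 -m jog '{"travel": [[20,20,40],[27,32,85],[27,32,88],[27,32,88]],"rot":[[0,0,-5],[0,0,-5],[0,0,-5],[0,0,-5]],"fingers":[0,0,0,0]}'; python3 look.py 14; python3 d.py 556.5 -230 300 6
```

```text
clock: 18.65
tool_pos: [0.5124, 0.1669, 0.4006]
tool_rot: [1.205, 1.214, -1.209]
wrist_force: [0.4, -0.3, -1.9]
grip_width: 0.5
tin [5.112e-01 1.640e-01 8.230e-02 1.800e+02]
[466.2 185.2  23.6] rel [-45.   21.2] r 49.7 ang 154.8
[507.7 217.2  23.6] rel [-3.5 53.2] r 53.3 ang 93.7
[468.8 132.2  24.2] rel [-42.5 -31.8] r 53.0 ang -143.2
[556.8 193.8  24.2] rel [45.5 29.7] r 54.4 ang 33.1
[514.8 114.8  23.4] rel [  3.5 -49.3] r 49.4 ang -85.9
[557.8 141.2  23.4] rel [ 46.5 -22.8] r 51.8 ang -26.1
clk 18.75 pos [511.5 166.  398.1] grip 0.499 F [-1.1 -0.1 -0.5] yaw 0.2 q7 -0.40
travel [  45.  -396.   -98.1] rot [ 0.1 -0.5  5.8]
```

View pics/r14.png

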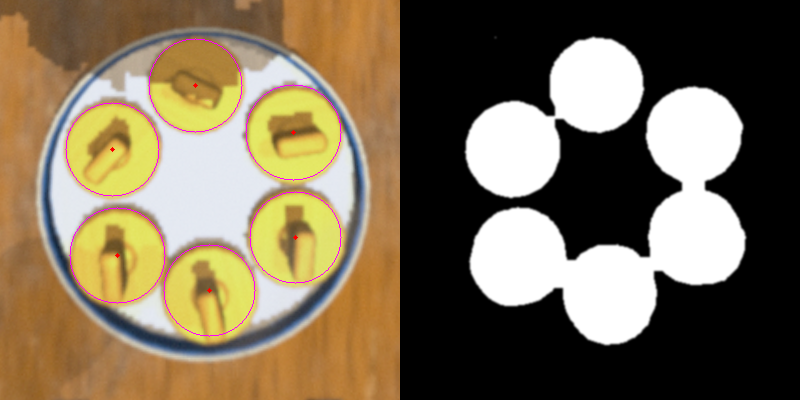

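I'll ease the two turns lying slightly inward, (466,185) and (515,115), outward by about 2 mm so the centre one gets clearance.

```bash
python3 -m jog '{"travel": [[-40,20,-10],[-44,20,-50],[-44,20,-90],[-44,20,-130],[-44,20,-160]],"rot":[[0,0,-8.5],[0,0,-17],[0,0,-25.5],[0,0,-34],[0,0,-42]],"fingers":[-0.4,-0.4,-0.4,-0.4,-0.4]}'; python3 d.py 467 186.2 194 -42
```

```text
clock: 19.25
tool_pos: [0.4653, 0.1845, 0.2341]
tool_rot: [1.718, 0.772, -1.741]
wrist_force: [0.4, -0.1, -0.8]
grip_width: 0.301
clk 19.25 pos [465.3 184.5 234.1] grip 0.301 F [ 0.4 -0.1 -0.8] yaw -42.2 q7 -1.18
travel [  1.7   1.7 -40.1] rot [-0.  -0.8  0.2]
```

```bash
python3 -m jog '{"travel": [[1.7,1.7,-15],[1.7,1.7,-35],[1.7,1.7,-40],[1.7,1.7,-40]],"rot":[[0,-0.8,0],[0,-0.8,0],[0,-0.8,0],[0,-0.8,0]],"fingers":[-0.4,-0.4,-0.4,-0.4]}'; python3 -m jog '{"travel": [[0,0,0.5],[0,0,0.5],[0,0,0.5],[0,0,0.5]],"rot":[[0,0,0],[0,0,0],[0,0,0],[0,0,0]],"fingers":[-1,-1,-1,-1]}'; python3 d.py
```

```text
clock: 19.65
tool_pos: [0.4658, 0.1853, 0.1925]
tool_rot: [1.724, 0.766, -1.732]
wrist_force: [-0.3, 0.6, 0.3]
grip_width: 0.3
clock: 20.05
tool_pos: [0.4659, 0.1853, 0.1934]
tool_rot: [1.725, 0.766, -1.731]
wrist_force: [-0.5, 0.2, -0.8]
grip_width: 0.106
clk 20.05 pos [465.9 185.3 193.4] grip 0.106 F [-0.5  0.2 -0.8] yaw -42.2 q7 -1.19
```

```bash
python3 -m jog '{"travel": [[0,0,3],[-2.3,1.1,3],[-2.3,1.1,3],[-2.3,1.1,0],[-2.3,1.1,0]],"rot":[[0,0,0],[0,0,0],[0,0,0],[0,0,0],[0,0,0]],"fingers":[-1,-1,-1,-1,-1]}'; python3 d.py;python3 -m jog '{"travel": [[0,0,0],[0,0,0],[0,0,20],[0,0,50],[15,-20,50]],"rot":[[0,0,0],[0,0,0],[0,0,0],[0,0,8.5],[0,0,17]],"fingers":[-0.4,-0.4,-0.4,-0.4,-0.4]}'; python3 d.py 516 115.5 240 14
```

```text
clock: 20.55
tool_pos: [0.4638, 0.1866, 0.1934]
tool_rot: [1.726, 0.766, -1.73]
wrist_force: [0.5, 0.3, 0.3]
grip_width: 0.106
clk 20.55 pos [463.8 186.6 193.4] grip 0.106 F [0.5 0.3 0.3] yaw -42.2 q7 -1.19
clock: 21.05
tool_pos: [0.479, 0.1699, 0.2466]
tool_rot: [1.521, 0.976, -1.514]
wrist_force: [1.4, 0.4, -0.2]
grip_width: 0.301
clk 21.05 pos [479.  169.9 246.6] grip 0.301 F [ 1.4  0.4 -0.2] yaw -24.5 q7 -0.87
travel [ 37.  -54.4  -6.6] rot [-0.2  0.1 38.5]
```

```bash
python3 -m jog '{"travel": [[20,-35,0],[37,-54,-7],[37,-54,-7],[37,-54,-7],[37,-54,-7]],"rot":[[0,0,8.5],[0,0,17],[0,0,25.5],[0,0,34],[0,0,39.5]],"fingers":[-0.4,-0.4,-0.4,-0.4,-0.4]}'; python3 - <<'E'
from h import *
im=r.capture('wrist')[:,:,::-1].copy();cv2.imwrite('pics/w15.png',im)
E
python3 d.py 516 115.5 194 15
```

```text
clock: 21.55
tool_pos: [0.516, 0.1154, 0.2393]
tool_rot: [1.014, 1.326, -1.009]
wrist_force: [-0.4, -0.9, -0.2]
grip_width: 0.3
clk 21.60 pos [515.9 115.5 239.3] grip 0.303 F [0.2 0.3 0.4] yaw 15.3 q7 -0.10
travel [  0.1  -0.  -45.3] rot [-0.2 -0.  -0.3]
```

View pics/w15.png

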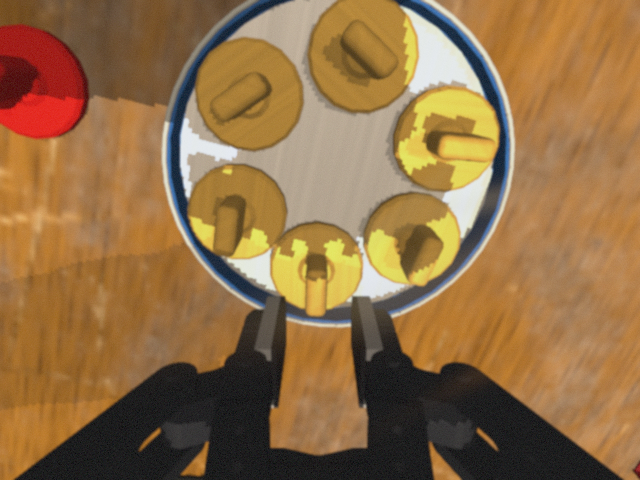

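```bash
python3 -m jog '{"travel": [[0,0,-20],[0,0,-40],[0,0,-46],[0,0,-46]],"rot":[[0,0,0],[0,0,0],[0,0,0],[0,0,0]],"fingers":[-0.4,-0.4,-0.4,-0.4]}'; python3 -m jog '{"travel": [[0,0,0.5],[0,0,0.5],[0,0,0.5],[0,0,0.5]],"rot":[[0,0,0],[0,0,0],[0,0,0],[0,0,0]],"fingers":[-1,-1,-1,-1]}'; python3 d.py;  python3 -m jog '{"travel": [[0,0,3],[1,-2.3,3],[1,-2.3,3],[1,-2.3,0],[1,-2.3,0]],"rot":[[0,0,0],[0,0,0],[0,0,0],[0,0,0],[0,0,0]],"fingers":[-1,-1,-1,-1,-1]}'; python3 d.py
```

```text
clock: 22.0
tool_pos: [0.5154, 0.1154, 0.1925]
tool_rot: [1.012, 1.328, -1.01]
wrist_force: [-1.1, -0.1, 0.4]
grip_width: 0.3
clock: 22.4
tool_pos: [0.5157, 0.1155, 0.1937]
tool_rot: [1.013, 1.327, -1.009]
wrist_force: [0.5, 0.1, 2.1]
grip_width: 0.107
clk 22.40 pos [515.7 115.5 193.7] grip 0.107 F [0.5 0.1 2.1] yaw 15.3 q7 -0.12
clock: 22.9
tool_pos: [0.5171, 0.1135, 0.1937]
tool_rot: [1.013, 1.326, -1.008]
wrist_force: [0.9, 1.7, 0.5]
grip_width: 0.108
clk 22.90 pos [517.1 113.5 193.7] grip 0.108 F [0.9 1.7 0.5] yaw 15.3 q7 -0.11
```

Release, then go and fetch the third turn.

```bash
python3 -m jog '{"travel": [[0,0,0],[0,0,0],[0,0,20],[0,-10,70],[0,-50,120]],"rot":[[0,0,0],[0,0,0],[0,0,0],[0,0,-5],[0,0,-9]],"fingers":[-0.4,-0.4,-0.4,0,0.1]}';  python3 d.py 556.5 -230 280 6
```

```text
clock: 23.4
tool_pos: [0.5169, 0.0753, 0.3035]
tool_rot: [1.131, 1.264, -1.122]
wrist_force: [2.2, 0.0, 1.6]
grip_width: 0.552
clk 23.40 pos [516.9  75.3 303.5] grip 0.552 F [2.2 0.  1.6] yaw 6.4 q7 -0.15
travel [  39.6 -305.3  -23.5] rot [-0.4  0.  -0.4]
```

```bash
python3 -m jog '{"travel": [[-5,-10,45],[-10,-50,90],[-10,-100,90],[-10,-150,90],[-10,-200,90]],"rot":[[0,0,0],[0,0,0],[0,0,0],[0,0,0],[0,0,0]],"fingers":[0,0,0,0,0]}';  python3 -m jog '{"travel": [[10,-45,0],[25,-90,0],[45,-105,-30],[50,-105,-75],[50,-105,-120]],"rot":[[0,0,0],[0,0,0],[0,0,0],[0,0,0],[0,0,0]],"fingers":[0,0,0,0,0]}';python3 - <<'E'
from h import *
im=r.capture('wrist')[:,:,::-1].copy();cv2.imwrite('pics/w16.png',im);c=r.calibration('wrist')
for o in roses(im,c,.51,.61,-.28,-.18): print(np.round(o,4))
E
python3 d.py 556.5 -230 193 6
```

```text
clock: 23.9
tool_pos: [0.5064, -0.1193, 0.3944]
tool_rot: [1.131, 1.263, -1.121]
wrist_force: [0.7, 0.3, -0.2]
grip_width: 0.5
clock: 24.4
tool_pos: [0.5571, -0.2254, 0.2733]
tool_rot: [1.132, 1.26, -1.122]
wrist_force: [0.2, 0.8, -0.7]
grip_width: 0.501
[ 0.5497 -0.2252  0.0251]
clk 24.45 pos [ 553.2 -223.4  264.8] grip 0.500 F [-2.2  0.9 -5.1] yaw 6.5 q7 0.47
travel [  3.3  -6.6 -71.8] rot [-0.6 -0.7 -0.4]
```

View pics/w16.png

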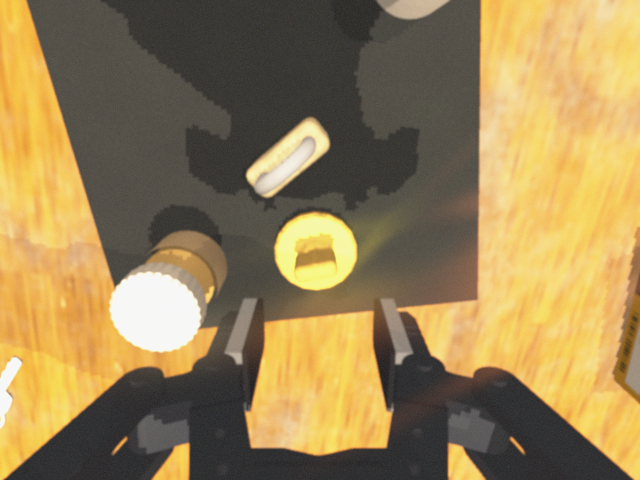

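```bash
python3 -m jog '{"travel": [[3,-6.6,0],[3,-6.6,-5],[3,-6.6,-5]],"rot":[[-0.6,-0.7,0],[-0.6,-0.7,0],[-0.6,-0.7,0]],"fingers":[0,0,0]}';python3 - <<'E'
from h import *
r.capture('wrist');im=r.capture('wrist')[:,:,::-1].copy();cv2.imwrite('pics/w17.png',im);c=r.calibration('wrist')
for o in roses(im,c,.51,.61,-.28,-.18): print(np.round(o,4))
E
python3 d.py 556.5 -230 194 6
```

```text
clock: 24.75
tool_pos: [0.5567, -0.2306, 0.2613]
tool_rot: [1.126, 1.257, -1.125]
wrist_force: [-0.9, 0.5, 1.0]
grip_width: 0.5
[ 0.5572 -0.2318  0.0255]
clk 24.85 pos [ 557.  -230.3  262. ] grip 0.500 F [ 0.6 -0.5  0.1] yaw 6.4 q7 0.47
travel [ -0.5   0.3 -68. ] rot [ 0.1  0.2 -0.4]
```

```bash
python3 -m jog '{"travel": [[0.5,-0.5,-30],[0.5,-0.5,-55],[0.5,-0.5,-67],[0.5,-0.5,-68],[0.5,-0.5,-68]],"rot":[[0,0,0],[0,0,0],[0,0,0],[0,0,0],[0,0,0]],"fingers":[0,0,0,0,0]}';python3 - <<'E'
from h import *
im=r.capture('wrist')[:,:,::-1].copy();cv2.imwrite('pics/w18.png',im)
E
python3 d.py
```

```text
clock: 25.35
tool_pos: [0.558, -0.231, 0.195]
tool_rot: [1.127, 1.254, -1.123]
wrist_force: [-0.0, -0.6, 0.4]
grip_width: 0.5
clk 25.40 pos [ 558.3 -231.1  195.4] grip 0.500 F [-0.5 -0.3 -0.6] yaw 6.4 q7 0.48
```

View pics/w18.png

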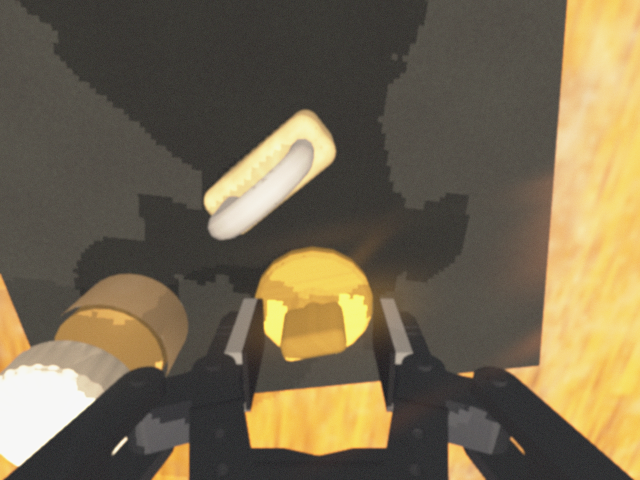

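```bash
python3 -m jog '{"travel": [[-0.5,0,-1],[-0.5,0,-1],[-0.5,0,-1],[-0.5,0,-1]],"rot":[[0,0,0],[0,0,0],[0,0,0],[0,0,0]],"fingers":[-1,-1,-1,-1]}' 40; python3 held.py 19; python3 d.py;  python3 -m jog '{"travel": [[0,0,30],[0,0,75],[0,0,120],[-20,0,165],[-50,0,200]],"rot":[[0,0,0],[0,0,0],[0,0,0],[0,0,0],[0,0,0]],"fingers":[-1,-1,-1,-1,-1]}'; python3 d.py 512 167 400 4
```

```text
clock: 25.8
tool_pos: [0.5584, -0.2315, 0.1961]
tool_rot: [1.127, 1.251, -1.122]
wrist_force: [-1.2, 0.7, 6.3]
grip_width: 0.27
offset mm world [1.14 3.12] along jaw 1.48, along cam side 2.98 rms 0.85
clk 25.85 pos [ 558.4 -231.4  196.1] grip 0.269 F [-1.2  1.1  5.6] yaw 6.4 q7 0.48
clock: 26.35
tool_pos: [0.5092, -0.231, 0.3991]
tool_rot: [1.127, 1.247, -1.118]
wrist_force: [0.0, -0.3, -0.3]
grip_width: 0.267
clk 26.35 pos [ 509.2 -231.   399.1] grip 0.267 F [ 0.  -0.3 -0.3] yaw 6.5 q7 0.49
travel [  2.8 398.    0.9] rot [ 0.3  0.8 -2.5]
```

```bash
python3 - <<'E'
import cv2,numpy as np
for n in (12,19):
    im=cv2.imread(f'pics/w{n}.png');h=cv2.cvtColor(im,cv2.COLOR_BGR2HSV);m=cv2.inRange(h,(15,90,60),(34,255,255))
    print(n,[ (u,int(np.flatnonzero(m[200:300,u])[0])+200) for u in range(270,380,12) if m[200:300,u].any()])
im=cv2.imread('pics/w19.png');cv2.imwrite('pics/c19.png',cv2.resize(im[220:400,220:420],None,fx=3,fy=3))
E
```

```text
12 [(270, 278), (282, 265), (294, 259), (306, 255), (318, 254), (330, 255), (342, 259), (354, 264), (366, 276), (378, 283)]
19 [(270, 206), (282, 254), (294, 248), (306, 245), (318, 244), (330, 245), (342, 249), (354, 255), (366, 241), (378, 293)]
```

View pics/c19.png

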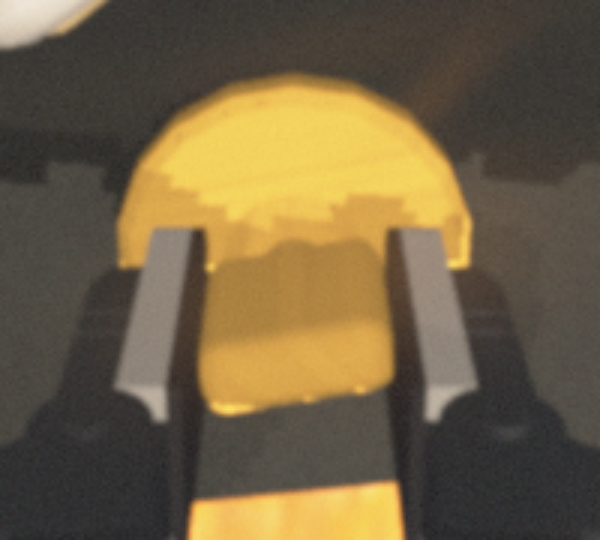

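```bash
python3 -m jog '{"travel": [[0,48,0],[0,97,0],[0,145,0],[0,194,0],[0,243,0]],"rot":[[0,0,0],[0,0,0],[0,0,-1],[0,0,-2],[0,0,-2.5]],"fingers":[-1,-1,-1,-1,-1]}'; python3 -m jog '{"travel": [[0,45,0],[0,90,0],[0,135,0],[0,170,0],[0,170,0]],"rot":[[0,0,0],[0,0,0],[0,0,0],[0,0,0],[0,0,0]],"fingers":[-1,-1,-1,-1,-1]}'; python3 -m jog '{"travel": [[0,0,0]],"rot":[[0,0,0]],"fingers":[-1]}'; python3 look.py 20;python3 d.py
```

```text
clock: 26.85
tool_pos: [0.5085, 0.0137, 0.3994]
tool_rot: [1.16, 1.227, -1.15]
wrist_force: [0.1, -0.4, -0.6]
grip_width: 0.27
clock: 27.35
tool_pos: [0.5071, 0.1902, 0.3996]
tool_rot: [1.156, 1.234, -1.141]
wrist_force: [-0.5, 0.2, -1.0]
grip_width: 0.271
clock: 27.45
tool_pos: [0.507, 0.1901, 0.3994]
tool_rot: [1.154, 1.234, -1.141]
wrist_force: [0.8, 0.0, -1.1]
grip_width: 0.272
tin [5.124e-01 1.636e-01 8.250e-02 1.270e+02]
[463.8 187.7  24. ] rel [-48.6  24.1] r 54.3 ang 153.6
[508.8 217.7  23.9] rel [-3.6 54.1] r 54.2 ang 93.8
[557.2 192.7  23.6] rel [44.9 29.1] r 53.5 ang 33.0
[470.2 132.7  23.6] rel [-42.1 -30.9] r 52.2 ang -143.7
[559.2 139.7  24.8] rel [ 46.9 -23.9] r 52.6 ang -27.0
[595.8 106.8  24.5] rel [ 83.4 -56.9] r 100.9 ang -34.3
clk 27.55 pos [506.9 189.9 399.5] grip 0.269 F [ 0.1  0.3 -0.7] yaw 4.5 q7 -0.41
```

View pics/r20.png

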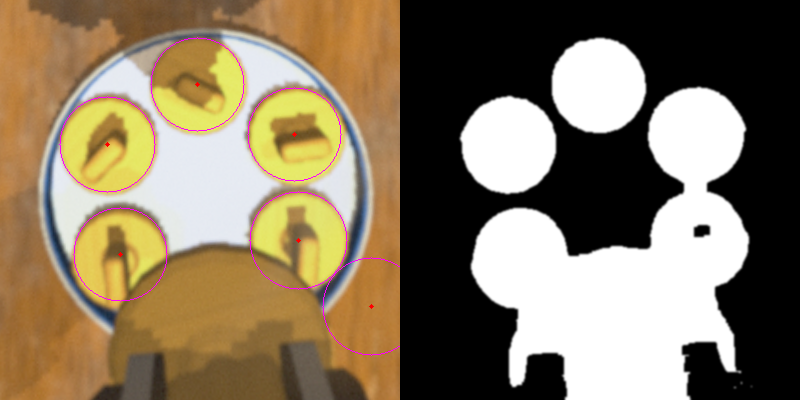

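```bash
python3 -m jog '{"travel": [[6,-27,-20],[6,-27,-65],[6,-27,-110],[6,-27,-150],[6,-27,-175]],"rot":[[0,0,0],[0,0,0],[0,0,0],[0,0,0],[0,0,0]],"fingers":[-1,-1,-1,-1,-1]}'; python3 d.py 512.7 162.6 206 4.5
```

```text
clock: 28.05
tool_pos: [0.512, 0.1605, 0.2217]
tool_rot: [1.155, 1.234, -1.147]
wrist_force: [-0.6, 0.5, -0.3]
grip_width: 0.271
clk 28.05 pos [512.  160.5 221.7] grip 0.271 F [-0.6  0.5 -0.3] yaw 4.4 q7 -0.40
travel [  0.7   2.1 -15.7] rot [0.2 0.6 0.1]
```

```bash
python3 -m jog '{"travel": [[0.7,2,-5],[0.7,2,-12],[0.7,2,-15],[0.7,2,-15]],"rot":[[0.2,0.6,0],[0.2,0.6,0],[0.2,0.6,0],[0.2,0.6,0]],"fingers":[-1,-1,-1,-1]}';python3 - <<'E'
from h import *
im=r.capture('wrist');im=r.capture('wrist')[:,:,::-1].copy();cv2.imwrite('pics/w21.png',im)
E
python3 d.py 512.7 162.6 196 4.5
```

```text
clock: 28.45
tool_pos: [0.5133, 0.1624, 0.2077]
tool_rot: [1.154, 1.243, -1.152]
wrist_force: [0.9, -0.2, -0.6]
grip_width: 0.272
clk 28.55 pos [513.3 162.6 207.9] grip 0.271 F [-0.5  0.  -0.1] yaw 4.4 q7 -0.40
travel [ -0.6  -0.  -11.9] rot [-0.   0.1  0.1]
```

View pics/w21.png

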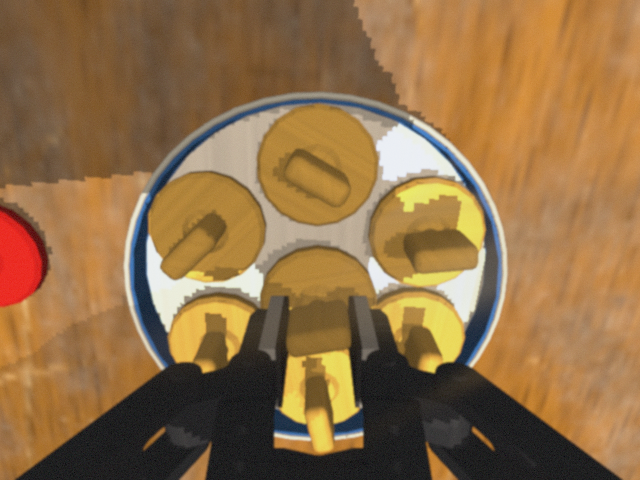

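```bash
python3 - <<'E'
import cv2,numpy as np
for n in (8,12,13,19,20,21):
    im=cv2.imread(f'pics/w{n}.png').astype(int)
    g=(im[:,:,2]-im[:,:,0])[225:290,306:330].mean(1)
    d=abs(np.diff(g));k=np.argsort(d)[-5:]
    print(n,[(225+int(i),round(d[i],1)) for i in sorted(k)])
E
```

```text
8 [(240, np.float64(9.8)), (241, np.float64(9.0)), (242, np.float64(9.0)), (243, np.float64(10.7)), (244, np.float64(8.4))]
12 [(253, np.float64(14.7)), (254, np.float64(24.1)), (255, np.float64(22.2)), (258, np.float64(19.1)), (259, np.float64(18.3))]
13 [(234, np.float64(16.5)), (235, np.float64(20.2)), (236, np.float64(17.2)), (258, np.float64(12.1)), (259, np.float64(14.4))]
19 [(243, np.float64(14.9)), (244, np.float64(25.6)), (245, np.float64(22.8)), (248, np.float64(19.0)), (249, np.float64(15.1))]
20 [(245, np.float64(22.3)), (246, np.float64(19.5)), (247, np.float64(16.0)), (248, np.float64(16.2)), (249, np.float64(14.6))]
21 [(225, np.float64(10.1)), (246, np.float64(11.5)), (247, np.float64(11.1)), (248, np.float64(13.7)), (249, np.float64(15.5))]
```

```bash
python3 -m jog '{"travel": [[-0.6,0.5,-3],[-0.6,0.5,-7],[-0.6,0.5,-9],[-0.6,0.5,-10]],"rot":[[0,0,0],[0,0,0],[0,0,0],[0,0,0]],"fingers":[-1,-1,-1,-1]}'; python3 d.py 512.7 163 196 4.5
```

```text
clock: 28.95
tool_pos: [0.5125, 0.1631, 0.1976]
tool_rot: [1.154, 1.244, -1.152]
wrist_force: [-0.1, -0.3, -1.2]
grip_width: 0.271
clk 28.95 pos [512.5 163.1 197.6] grip 0.271 F [-0.1 -0.3 -1.2] yaw 4.4 q7 -0.41
travel [ 0.2 -0.1 -1.6] rot [-0.   0.1  0.1]
```

```bash
python3 -m jog '{"travel": [[0,0,-1],[0,0,-2],[0,0,-2]],"rot":[[0,0,0],[0,0,0],[0,0,0]],"fingers":[-1,-1,-1]}'; python3 d.py
```

```text
clock: 29.25
tool_pos: [0.5125, 0.1632, 0.1961]
tool_rot: [1.154, 1.244, -1.152]
wrist_force: [-1.7, -0.2, 3.0]
grip_width: 0.269
clk 29.25 pos [512.5 163.2 196.1] grip 0.269 F [-1.7 -0.2  3. ] yaw 4.4 q7 -0.41
```

Touched down at the height it was gripped at, with 3 N. I'll release and inspect.

```bash
python3 -m jog '{"travel": [[0,0,0],[0,0,0],[0,0,0],[0,0,20],[0,0,60]],"rot":[[0,0,0],[0,0,0],[0,0,0],[0,0,0],[0,0,0]],"fingers":[-0.1,-0.1,-0.1,-0.1,-0.1]}'; python3 -m jog '{"travel": [[0,0,45],[0,0,90],[0,0,140],[0,0,145],[0,0,145]],"rot":[[0,0,0],[0,0,-4.4],[0,0,-4.4],[0,0,-4.4],[0,0,-4.4]],"fingers":[0,0.5,1,1,1]}'; python3 look.py 22
python3 - <<'E'
from h import *
for n in('scene','side'):
    im=r.capture(n)[:,:,::-1];a=im[180:270,240:360] if n=='scene' else im[250:350,210:350]
    cv2.imwrite(f'pics/{n}22.png',cv2.resize(a,None,fx=5,fy=5,interpolation=cv2.INTER_CUBIC))
    cv2.imwrite(f'pics/{n}22f.png',im)
E
```

```text
clock: 29.75
tool_pos: [0.511, 0.1626, 0.2539]
tool_rot: [1.149, 1.248, -1.158]
wrist_force: [0.7, 0.5, -0.6]
grip_width: 0.449
clock: 30.25
tool_pos: [0.5113, 0.1628, 0.4007]
tool_rot: [1.208, 1.21, -1.211]
wrist_force: [-0.9, -0.1, -0.5]
grip_width: 0.999
tin [5.109e-01 1.642e-01 8.220e-02 1.800e+02]
[556.8 193.2  24. ] rel [45.8 29.1] r 54.3 ang 32.4
[507.2 218.2  23.7] rel [-3.7 54.1] r 54.2 ang 93.9
[470.2 131.2  25.6] rel [-40.7 -32.9] r 52.3 ang -141.0
[462.2 188.8  24.4] rel [-48.7  24.6] r 54.5 ang 153.2
[510.8 164.2  23.3] rel [-0.2  0.1] r 0.2 ang 152.5
[516.8 111.2  25. ] rel [  5.8 -52.9] r 53.2 ang -83.7
[557.2 140.7  24.8] rel [ 46.3 -23.4] r 51.9 ang -26.8
```

View pics/r22.png

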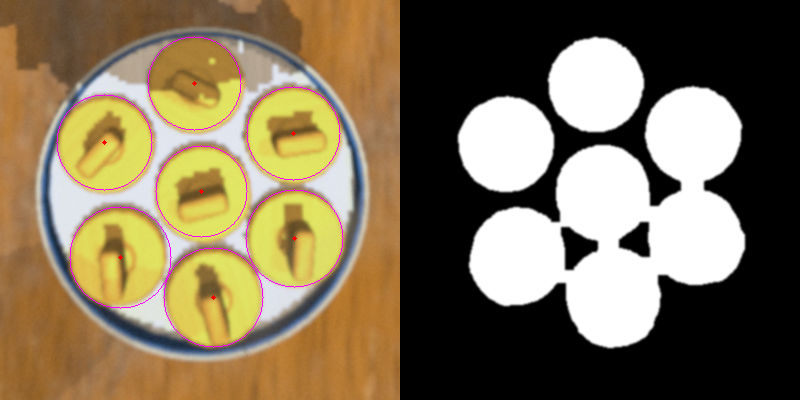

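View pics/side22.png

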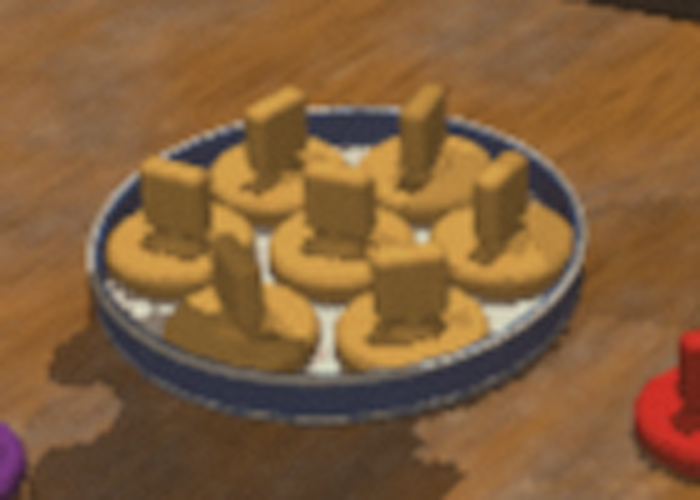

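View pics/scene22f.png

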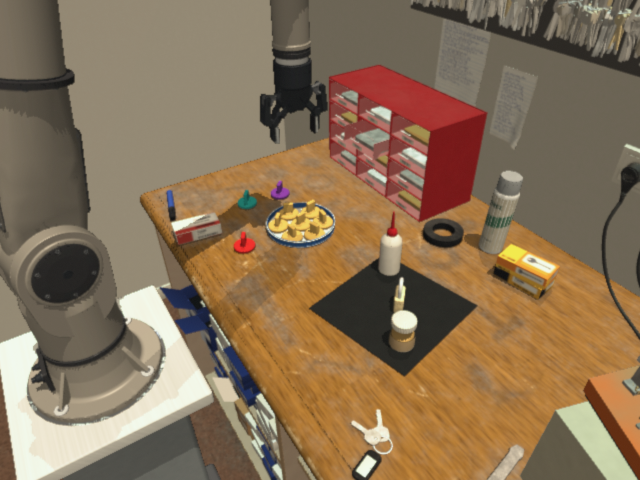

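```bash
python3 - <<'E'
from h import *
im=cv2.imread('pics/w22.png');c=r.calibration('wrist')
a=top(im,c,.041,.43,.59,.085,.245,2400);b=top(im,c,.013,.43,.59,.085,.245,2400)
cv2.imwrite('pics/z22.png',np.hstack([a,b])[:, :800])
E
```

```text
(no output)
```

View pics/z22.png

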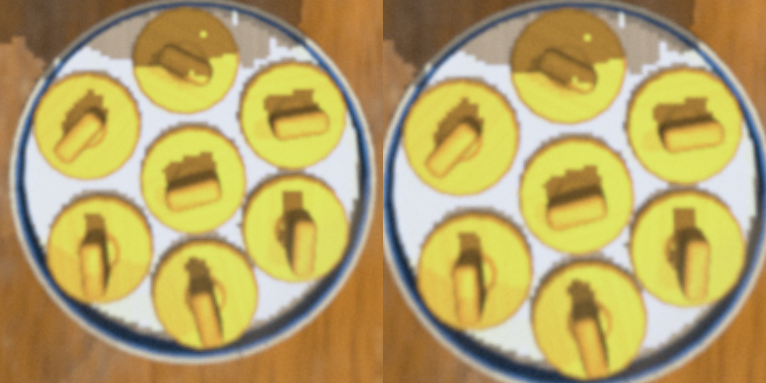

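View pics/scene22.png

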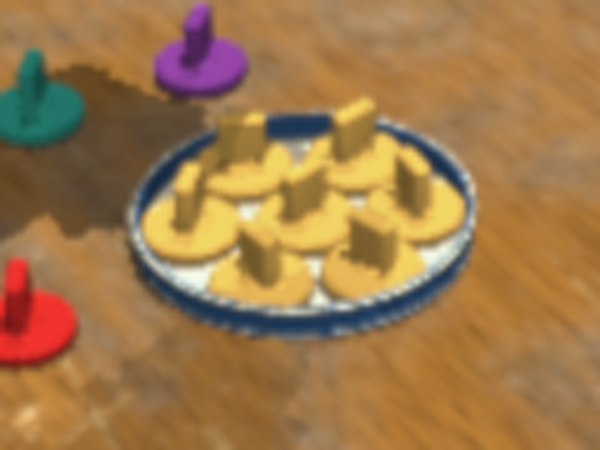

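```bash
python3 - <<'E'
from h import *
P=[(556.8,193.2,5),(507.2,218.2,-27),(470.2,131.2,95),(462.2,188.8,48),(510.8,164.2,6),(516.8,111.2,105),(557.2,140.7,88)]
out=[]
for n,(x0,y0,w,h) in dict(side=(210,250,140,100),scene=(240,180,120,90)).items():
    im=cv2.imread(f'pics/{n}22f.png');c=r.calibration(n);a=cv2.resize(im[y0:y0+h,x0:x0+w],None,fx=5,fy=5,interpolation=cv2.INTER_CUBIC)
    for x,y,w_ in P:
        q=np.radians(w_)
        for z in (.041,.017):
            pts=[]
            for s,t in((12,5),(12,-5),(-12,-5),(-12,5)):
                X=(np.array([x,y])+[s*np.cos(q)-t*np.sin(q),s*np.sin(q)+t*np.cos(q)])/1000
                pts.append((proj(c,(*X,z))-[x0,y0])*5+2)
            cv2.polylines(a,[np.int32(pts)],True,(255,0,255) if z>.02 else (0,255,0),1)
    cv2.imwrite(f'pics/o_{n}.png',a)
E
```

```text
(no output)
```

View pics/o_side.png

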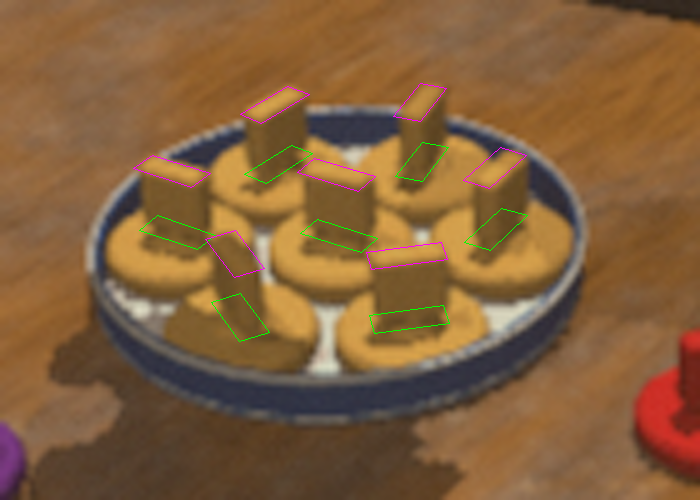

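View pics/o_scene.png

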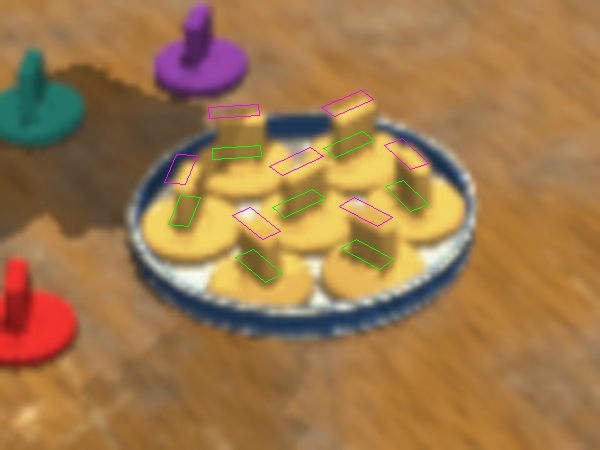

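All seven bars match the upright, seated prediction in both fixed views. The padlock, jar and bottle stand at the same pixels as at the start. The gripper is clear and open, so I'm handing in.

```bash
python3 -c "
from station import r
print(r.hand_in())"
```

```text
the job is handed in; nothing more can be done
None
```

I packed all seven brass thumb-turns into the tin and handed the job in at about 30 s of the 72 s allowed; no verdict was reported.

**What I did:** I regripped two of the turns already in the tin to bring them to the ring. I set two from the mat into the free ring places. I then moved two ring pieces about 2 mm outward to make room and lowered the last turn into the middle.

**Last checks:**
- **Places:** The centre turn measured 0.2 mm from the tin's axis and the six others 51.9 to 54.5 mm, against the 58 mm limit. The neat-packing range is 50 to 54 mm, and three of the six read slightly over it (54.2 to 54.5 mm). That is within the roughly 2 mm camera calibration error.
- **Flatness:** In the side view, bar outlines drawn for upright, seated turns fall on all seven bars. In the scene view the outlines sit off by a similar small amount for all seven, so no single one stands out as tilted. Reading bar tops against rose centres in the wrist picture scattered by about 2 mm, too coarse to confirm the 0.06 rad limit from that picture alone.
- **Setting down:** The turns went down at the height at which they were gripped. The highest force I read was about 22 N, on the second turn from the mat.
- **Bystanders:** The padlock, jar and bottle show no visible shift from the start in the scene picture.
- **Disagreement:** The measured offset of two held turns in the fingers was off by 2 to 3 mm, so I placed the last one from where the earlier ones had landed.

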